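# Put the horn flange and the shorting ring away in the tool box drawer

### The job

Pull the drawer of the white tool box all the way open, stand the chrome horn flange on its plate, neck up, in the wide compartment and lay the copper shorting ring flat on the floor of the narrow compartment. With both parts in, push the drawer fully shut, and then swing the brass toggle latch on top of the box forward and fully down over the drawer front. Leave the other parts on the shelf where they lie.

Things in the scene. Friction and masses are not known exactly. Their poses are not given: they have to be found in the camera images.
- toolbox: White enamel steel tool box, fixed, 240 (x) x 270 (y) x 110 mm high. Origin: centre of its underside. Its front faces its own -x; the front face of the shell is at x = -120 mm. Above the drawer the shell has a 4 mm top plate (underside 106 mm up).
- drawer (a joint): Drawer of the tool box: 0 shut, 0.14 fully open (m), slides towards the box's -x; friction about 1.5 N, stays where it is left. Starts shut or up to 30 mm open. White front panel 10 mm thick, 266 mm wide, 44 to 104 mm above the shelf; shut, it spans x = -130 to -120 mm in the toolbox frame. Behind it a steel tray, split front to back by a 4 mm thick, 34 mm high divider.
- handle (a point): Centre of the drawer's steel bar handle; moves with the drawer. Bar of 10 mm diameter and 100 mm length along the box's y, 80 mm above the shelf, its axis 46 mm in front of the drawer's front panel (41 mm free gap behind the bar); a stub joins each end to the panel. Axes as toolbox.
- wide_bay (a point): Point on the floor of the tray's wide compartment (137 mm wide, 207 mm long, box's -y side), midway between its sides, 70 mm behind the front panel: the middle of the 140 mm exposed when fully open. Floor 52 mm above the shelf; tray walls 40 mm, front panel 52 mm, above the floor. Moves with the drawer. Axes as toolbox.
- narrow_bay (a point): The same point for the narrow compartment (98 mm wide, 207 mm long, box's +y side): on its floor, midway between its sides, 70 mm behind the front panel. Same floor and wall heights. Moves with the drawer. Axes as toolbox, z up.
- latch (a joint): Brass toggle latch on top of the tool box near its front edge: 0 fully down (lying forward over the drawer front, towards the box's -x), about 1.57 pointing straight up, 2.1 thrown back (rad). It starts thrown back at 1.75 to 2.05; stiff enough to stay where it is left (0.03 N m).
- latch_hinge (a point): Middle of the latch's hinge axis, which runs along the box's y; fixed on the toolbox 118 mm above the shelf, 22 mm behind the shell's front face, 85 mm to the box's -y side. Axes as toolbox.
- latch_tip (a point): Free end of the latch arm, 44 mm from the hinge axis; the arm is a flat bar 20 mm wide and 4 mm thick, with a 9 mm claw at its end on the side that faces down when latched. Turns with the latch.
- flange: Chrome bolt-on horn flange, loose, 0.2 kg: an oval plate 90 mm long (its x), 56 mm wide, 6 mm thick with two bolt ears, and a round tubular neck of 36 mm outer diameter (28 mm bore) rising in the middle to 36 mm above the underside. Origin: centre of the underside; z up along the neck.
- copper_ring: Copper shorting ring, loose, 0.09 kg, lying flat: 44 mm outer and 34 mm inner diameter, 16 mm high. Origin: centre of the underside, z along its axis.
- magnet_ring: Bystander: dull dark-green ferrite magnet ring, 90 mm outer, 44 mm inner diameter, 15 mm high. Origin: centre of the underside.
- phase_plug: Bystander: aluminium bullet-shaped phase plug, 40 mm diameter at its foot, 45 mm high. Origin: centre of the underside.
- grille_frame: Bystander: black plastic rectangular grille frame, 100 x 150 mm, 10 mm high. Origin: centre of the underside.
- screwdriver: Bystander: screwdriver, 190 mm long, lying along its x.
- screw_jar: Bystander: clear jar with a white cap, 48 mm diameter, 55 mm high. Origin: centre of the underside.
- tweeter: Bystander: small round black tweeter, 100 mm diameter, 40 mm high, lying on its back. Origin: centre of the underside.
There are look-alikes about, which are no part of the job. What is meant by the flange is not black, green or turquoise, and is the larger of those in its own colour.

How it is judged:
By the outcome, as a careful person would: the job done as asked, in the order asked, and still so for the second after the job is handed in, with the robot touching nothing.
It also fails if it takes over 72 s, if anything falls off the work surface, if the arm or the gripper's body presses on something with over 40 N, if the wrist force passes 120 N, or if a joint passes its speed limit or range.

### The arm

A 6-joint arm with a two-finger parallel gripper is mounted at the origin on the work surface. World frame = base frame: x ahead of the robot, y to its left, z up, the work surface at z = 0. Lengths are in m, angles in rad, forces in N, time in s.
With the tool pointing down it reaches from about 0.3 to 0.875 m from the base axis. Payload 6.4 kg.
Tool frame: the origin (TCP) lies at the very end of the fingers, on their centre line; the grasp point (between the pads) lies 19 mm behind it (ctrl.tcp_to_grasp is the distance from the TCP to the grasp point, in m); z points along the fingers, y is the direction in which the jaws open and shut (so a half turn about z gives the same grasp; the last joint's range is limited). The gripper opens to 85 mm and grips with 20 to 120 N. Pads are 22 mm wide; open, the fingers measure 114 mm over their backs; the gripper's body (76 mm by 85 mm) begins 54 mm behind the grasp point. The pads swing forward as they close: fully open they stand 13 mm farther back than shut.
Start: joints at [-1.443, 0.181, 1.607, -0, 1.354, -0.206], TCP at [0.188, -0.543, 0.211] pointing down, gripper open.
Joint ranges: [-2.99, 2.99], [-0.89, 2.07], [0.3, 2.58], [-1.14, 4.28], [0, 2.63], [-3.12, 3.12]. Speed limits (rad/s): [2.57, 2.57, 3.01, 3.14, 3.14, 3.14].

### API

Orientations are given as a unit quaternion [w, x, y, z].
In Python, from bench import ctrl gives the robot as it stands. The module is installed in compiled form; this text tells all that it offers.
- The arm moves only by the tool drive_tool, never from a script. Its argument "deltas" is a list of rows, each an object with "slide": the shift along the tool's x, y, z as a fraction of full scale, a list of three; "delta_rot": the turn, a rotation vector about the tool's x, y, z as a fraction of full scale, a list of three; "hand": the opening, from 0 (shut) to 1 (fully open). In form: [{"slide": [tx, ty, tz], "delta_rot": [wx, wy, wz], "hand": hand}, ...]. A call has exactly 5 rows; each row shifts and turns the commanded pose from where the row before left it, along the tool's axes as they then stand; what a row does not reach is not made up. Full scale, the value 1, is 50 mm for a shift and 180 degrees for a turn. A row lasts 1/8 s, in which the tool goes at most 62.5 mm and 10.7 degrees, less where a joint would pass 70% of its speed; a pose out of reach is approached as far as the arm can. A call with a number of a shift or a turn outside -1 to 1 is refused whole. A call with a gripper value outside its range is refused whole. The fingers move at their own pace and stop on an object; the grip force is fixed at half the most. Time passes only in rows, so rows that do not move let the fingers close, or fill a call up. It gives the time, the measured TCP pose, the force and the opening at its end, in the units of the state.
- ctrl.get_obs(): the state, without advancing time (a new reading comes with each control period).
- ctrl.camera(name): name is "side" or "top"; returns a dict with "frame" (400x640x3 uint8, red, green, blue), "mtx" (3x3 intrinsics, pixels), "dist" ([k1, k2, p1, p2, k3] as OpenCV has them; the pictures are not rectified), "R" (3x3) and "t" (3): a world point X has camera coordinates R X + t. Camera axes: x right, y down, z forward; pixel columns grow to the right and rows downward; lengths in m; the calibration is good to about 2 mm. A picture is of the moment at which its call begins. There is no depth.
- ctrl.hand_in(): hands the job in, once; it reports no verdict.
The state is a dict: "time_s": time; "q": joint angles; "dq": joint speeds; "joint_efforts": joint torques, N m; "eef_pos": TCP position; "eef_rot": TCP orientation; "wrist_force": force on the tool from outside, world axes, zero at the start; "torque": the same for the moment, N m; "opening": opening from 0.0 (shut) to 1.0 (fully open).
Only numpy, scipy, OpenCV 4.12 (cv2) and the standard library are available. Lean on these libraries where they do the work, as an engineer would, in place of code of your own. Each camera call takes 0.05 s, during which the arm holds its last target.

## Working session

There is one attempt and no reset: what is moved stays moved. The work goes in short steps, Python scripts to look and compute and a tool call to move; the robot and the scene stay as the last step left them, time stands still between calls to the robot, and variables do not carry over. Pictures are saved under pics/ and viewed, and the job is handed in when it is done.

Besides the shell and the picture viewer there is one more tool, called after ">>>" in YAML: its name, and indented under it one key for each argument. drive_tool: Moves the arm, as the interface text tells. Its arguments: {"type":"object","properties":{"deltas":{"type":"array","items":{"type":"object","properties":{"slide":{"type":"array","items":{"type":"number"}},"delta_rot":{"type":"array","items":{"type":"number"}},"hand":{"type":"number"}}}}},"required":["deltas"]}

```bash
mkdir -p pics; cat > h.py <<'E'
import numpy as np, cv2
from bench import ctrl
def shot(n,name):
    c=ctrl.camera(n); cv2.imwrite(f'pics/{name}.png',c['frame'][:,:,::-1]); np.savez(f'pics/{name}.npz',**c); return c
def load(name): return dict(np.load(f'pics/{name}.npz'))
def ray(c,uv):
    p=cv2.undistortPoints(np.array(uv,float).reshape(-1,1,2),c['mtx'],c['dist']).reshape(-1,2)
    d=np.c_[p,np.ones(len(p))]@c['R']; o=-c['R'].T@c['t']; return o,d
def onz(c,uv,z):
    o,d=ray(c,uv); return o+d*((z-o[2])/d[:,2])[:,None]
def proj(c,X):
    return cv2.projectPoints(np.array(X,float).reshape(-1,3),cv2.Rodrigues(c['R'])[0],c['t'],c['mtx'],c['dist'])[0].reshape(-1,2)
E
python3 - <<'E'
from h import *
for n in('top','side'):
    c=shot(n,n+'0'); print(n,-c['R'].T@c['t'],c['R'][2],c['mtx'][0,0])
o=ctrl.get_obs();print(o)
E
```

```text
top [0.24140671 0.01091916 1.57229416] [ 0.18397314  0.0146622  -0.98282191] 514.8179831345807
side [ 0.02703345 -0.91983291  1.38457155] [ 0.29167744  0.56047747 -0.77510598] 518.8547824289865
{'time_s': 0.1, 'q': array([-1.44331648e+00,  1.81465010e-01,  1.60786235e+00,  2.60262531e-05,
        1.35378675e+00, -2.06319112e-01]), 'dq': array([ 1.45394863e-03, -1.32563164e-03, -5.94544793e-04, -1.20055957e-03,
       -2.52541109e-05,  1.49399781e-03]), 'joint_efforts': array([ 1.80624911e-04, -4.45875084e+01, -3.52240634e+01, -2.85780307e-04,
        4.13079135e-03,  2.94411996e-05]), 'eef_pos': array([ 0.18833976, -0.54275313,  0.2099973 ]), 'eef_rot': array([-7.59636134e-04,  9.86104763e-01,  1.66122897e-01,  4.26757510e-05]), 'wrist_force': array([-0.14869413,  0.23609304,  0.81017797]), 'torque': array([ 0.00934169, -0.01467035, -0.00146018]), 'opening': 1.0007711601239933}
```

View pics/top0.png

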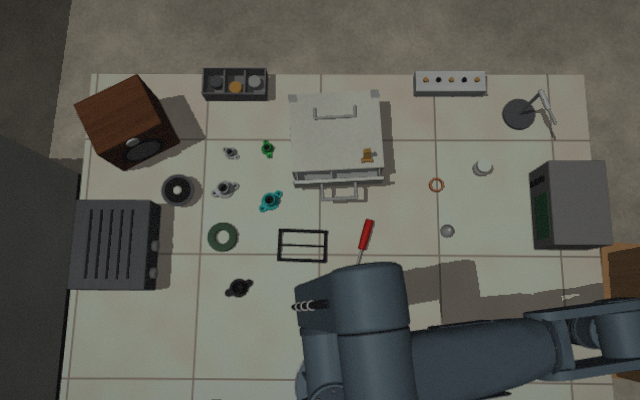

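View pics/side0.png

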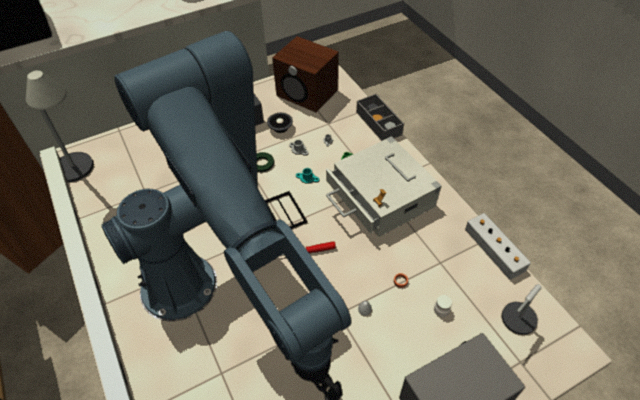

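```bash
python3 - <<'E'
from h import *
c=load('top0');s=load('side0')
cv2.imwrite('pics/z1.png',cv2.resize(c['frame'][80:215,200:460,::-1],None,fx=3,fy=3,interpolation=cv2.INTER_CUBIC))
cv2.imwrite('pics/z2.png',cv2.resize(s['frame'][105:255,280:480,::-1],None,fx=3.9,fy=3.9,interpolation=cv2.INTER_CUBIC))
for n,uv,z in[('fl',(225,189),.03),('ring',(437,185),.016),('box',(337,140),.11)]: print(n,onz(c,[uv],z))
for n,uv,z in[('fl',(298,146),.03),('ring',(401,281),.016)]: print(n,onz(s,[uv],z))
E
```

```text
fl [[0.57525877 0.33621005 0.03      ]]
ring [[ 0.59417366 -0.31608342  0.016     ]]
box [[ 0.70779914 -0.00619961  0.11      ]]
fl [[0.57511678 0.33452439 0.03      ]]
ring [[ 0.5947483 -0.3179921  0.016    ]]
```

View pics/z1.png

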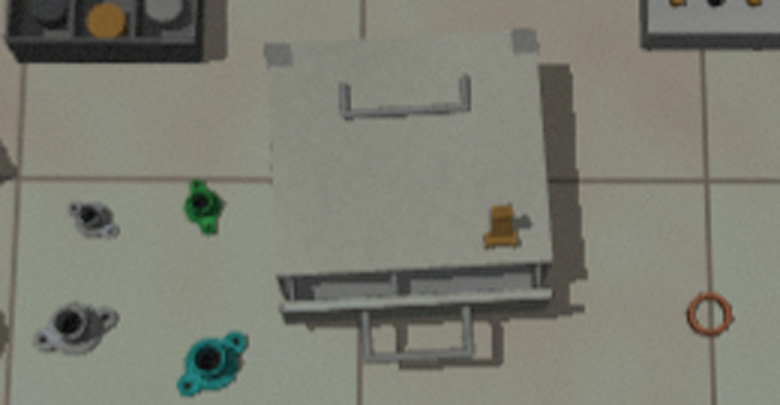

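View pics/z2.png

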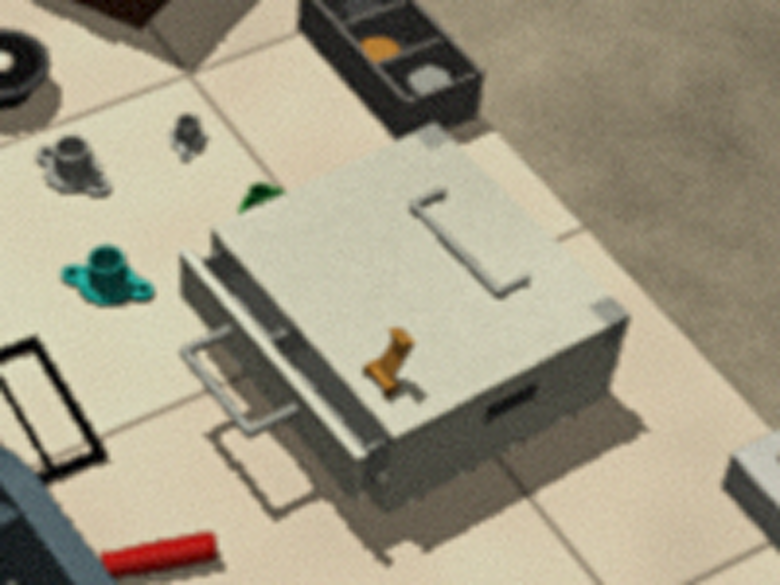

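```bash
python3 - <<'E'
from h import *
c=load('top0');s=load('side0')
Z1=lambda p:np.array(p)/3+[200,80]; Z2=lambda p:np.array(p)/3.9+[280,105]
P=onz(c,Z1([(278,275),(551,263),(536,31),(266,46)]),.11);print('corners\n',P.round(4), 'mean',P.mean(0))
for a,b in((0,1),(3,2),(0,3),(1,2)): d=P[b]-P[a];print(np.linalg.norm(d),np.degrees(np.arctan2(d[1],d[0])))
H=onz(c,Z1([(369,358),(471,352)]),.08);print('handle\n',H.round(4),H.mean(0),np.linalg.norm(H[1]-H[0]))
print('handle side',onz(s,Z2([(187,351),(251,430)]),.08).round(4))
print('corners side',onz(s,Z2([(212,235),(388,435),(628,318),(432,126)]),.11).round(4))
E=onz(c,Z1([(46,340),(109,316)]),.006);print('ears',E.round(4),E.mean(0),np.degrees(np.arctan2(*(E[1]-E[0])[1::-1])))
E=onz(s,Z2([(48,156),(99,188)]),.006);print('ears side',E.round(4),E.mean(0),np.degrees(np.arctan2(*(E[1]-E[0])[1::-1])))
print('neck',onz(c,Z1([(70,321)]),.036),onz(s,Z2([(72,145)]),.036))
for cc in(c,s):
    f=cv2.cvtColor(cc['frame'],cv2.COLOR_RGB2HSV)
    m=((f[...,0]<14)&(f[...,1]>110)&(f[...,2]>60)).astype(np.uint8)
    n,l,st,ce=cv2.connectedComponentsWithStats(m)
    for i in range(1,n):
        if st[i,4]>25: print(st[i],ce[i],onz(cc,[st[i,:2]+(st[i,2:4]-1)/2],.012).round(4))
E
```

```text
corners
 [[ 0.6108  0.1232  0.11  ]
 [ 0.6241 -0.1428  0.11  ]
 [ 0.8636 -0.1309  0.11  ]
 [ 0.8471  0.1396  0.11  ]] mean [ 0.73639832 -0.0027238   0.11      ]
0.2663427171940696 -87.15573597965326
0.27104434074404343 -86.51488703846489
0.2368438403804121 3.9778750771931772
0.23982903208188328 2.844512052732044
handle
 [[ 0.5347  0.0342  0.08  ]
 [ 0.5412 -0.0662  0.08  ]] [ 0.53797224 -0.01595915  0.08      ] 0.10059536155289853
handle side [[ 0.5391  0.0379  0.08  ]
 [ 0.5445 -0.0606  0.08  ]]
corners side [[ 0.6084  0.1193  0.11  ]
 [ 0.6248 -0.1372  0.11  ]
 [ 0.8634 -0.1304  0.11  ]
 [ 0.8465  0.1398  0.11  ]]
ears [[0.5665 0.3708 0.006 ]
 [0.5923 0.3063 0.006 ]] [0.57942147 0.33857888 0.006     ] -68.15005448691463
ears side [[0.5685 0.372  0.006 ]
 [0.5919 0.3097 0.006 ]] [0.58017995 0.34081132 0.006     ] -69.4550817439657
neck [[0.58019398 0.34032064 0.036     ]] [[0.58310516 0.34595823 0.036     ]]
[  75   75   85   79 3027] [115.55863892 112.67492567] [[0.8222 0.6954 0.012 ]]
[429 178  15  14  71] [435.83098592 184.23943662] [[ 0.5967 -0.3139  0.012 ]]
[358 219  15  31 221] [365.26696833 233.68325792] [[ 0.4411 -0.0935  0.012 ]]
[ 273   36   65   38 1309] [305.19633308  54.40412529] [[0.8661 0.8483 0.012 ]]
[306 241  30  12 219] [320.92237443 246.89497717] [[ 0.4427 -0.0877  0.012 ]]
[394 273  14  15 102] [400.53921569 280.        ] [[ 0.597  -0.3126  0.012 ]]
```

```bash
cat > plan.py <<'E'
import sys
from h import *
from scipy.spatial.transform import Rotation as Ro
def down(yaw):
    a=np.radians(yaw); return Ro.from_matrix(np.array([[np.cos(a),np.sin(a),0],[np.sin(a),-np.cos(a),0],[0,0,-1.]]))
def cur():
    o=ctrl.get_obs(); w,x,y,z=o['eef_rot']; return o['eef_pos'],Ro.from_quat([x,y,z,w]),o
def plan(wps,hand):
    "wps: list of (p,yaw,[n rows])"
    p,R,o=cur()
    for t,yaw,*n in wps:
        t=np.array(t,float); Rt=down(yaw); dp=t-p; rv=(R.inv()*Rt).as_rotvec()
        k=n[0] if n else int(max(np.ceil(np.linalg.norm(dp)/.045),np.ceil(np.degrees(np.linalg.norm(rv))/10),1))
        for i in range(k):
            print('{"slide":[%.3f,%.3f,%.3f],"delta_rot":[%.4f,%.4f,%.4f],"hand":%g},'%(*(R.inv().apply(dp/k)/.05),*(rv/k/np.pi),hand))
            R=R*Ro.from_rotvec(rv/k)
        p=t; print('--',k)
def st():
    p,R,o=cur(); x=R.apply([1,0,0]); print('t',round(o['time_s'],2),'p',p.round(4),'yaw',np.degrees(np.arctan2(x[1],x[0])).round(2),'z',R.apply([0,0,1]).round(3),'F',o['wrist_force'].round(1),'open',round(o['opening'],3),'q6',o['q'][5].round(2))
E
python3 - <<'E'
from plan import *
st(); plan([((.540,-.0145,.19),93.3,15)],.45)
E
```

```text
t 0.1 p [ 0.1883 -0.5428  0.21  ] yaw 19.12 z [-0.     0.002 -1.   ] F [-0.1  0.2  0.8] open 1.001 q6 -0.21
{"slide":[0.674,-0.512,0.028],"delta_rot":[-0.0000,-0.0000,-0.0275],"hand":0.45},
{"slide":[0.715,-0.452,0.028],"delta_rot":[-0.0000,-0.0000,-0.0275],"hand":0.45},
{"slide":[0.752,-0.388,0.027],"delta_rot":[-0.0000,-0.0000,-0.0275],"hand":0.45},
{"slide":[0.782,-0.322,0.027],"delta_rot":[-0.0000,-0.0000,-0.0275],"hand":0.45},
{"slide":[0.807,-0.254,0.027],"delta_rot":[-0.0000,-0.0000,-0.0275],"hand":0.45},
{"slide":[0.826,-0.183,0.027],"delta_rot":[-0.0000,-0.0000,-0.0275],"hand":0.45},
{"slide":[0.839,-0.111,0.027],"delta_rot":[-0.0000,-0.0000,-0.0275],"hand":0.45},
{"slide":[0.845,-0.038,0.027],"delta_rot":[-0.0000,-0.0000,-0.0275],"hand":0.45},
{"slide":[0.845,0.035,0.027],"delta_rot":[-0.0000,-0.0000,-0.0275],"hand":0.45},
{"slide":[0.839,0.107,0.027],"delta_rot":[-0.0000,-0.0000,-0.0275],"hand":0.45},
{"slide":[0.827,0.179,0.027],"delta_rot":[-0.0000,-0.0000,-0.0275],"hand":0.45},
{"slide":[0.808,0.250,0.027],"delta_rot":[-0.0000,-0.0000,-0.0275],"hand":0.45},
{"slide":[0.784,0.319,0.027],"delta_rot":[-0.0000,-0.0000,-0.0275],"hand":0.45},
{"slide":[0.753,0.385,0.027],"delta_rot":[-0.0000,-0.0000,-0.0275],"hand":0.45},
{"slide":[0.718,0.448,0.027],"delta_rot":[-0.0000,-0.0000,-0.0275],"hand":0.45},
-- 15
```

>>> drive_tool:
  deltas:
    - {"slide":[0.67,-0.51,0.03],"delta_rot":[0,0,-0.0275],"hand":0.45}
    - {"slide":[0.71,-0.45,0.03],"delta_rot":[0,0,-0.0275],"hand":0.45}
    - {"slide":[0.75,-0.39,0.03],"delta_rot":[0,0,-0.0275],"hand":0.45}
    - {"slide":[0.78,-0.32,0.03],"delta_rot":[0,0,-0.0275],"hand":0.45}
    - {"slide":[0.81,-0.25,0.03],"delta_rot":[0,0,-0.0275],"hand":0.45}

```text
time_s: 0.72
eef_pos: [0.3058, -0.3663, 0.2029]
eef_rot: [-0.0, 0.927, 0.375, 0.0]
wrist_force: [0.8, 0.3, -1.3]
opening: 0.449
```

>>> drive_tool:
  deltas:
    - {"slide":[0.83,-0.18,0.03],"delta_rot":[0,0,-0.0275],"hand":0.45}
    - {"slide":[0.84,-0.11,0.03],"delta_rot":[0,0,-0.0275],"hand":0.45}
    - {"slide":[0.84,-0.04,0.03],"delta_rot":[0,0,-0.0275],"hand":0.45}
    - {"slide":[0.84,0.04,0.03],"delta_rot":[0,0,-0.0275],"hand":0.45}
    - {"slide":[0.84,0.11,0.03],"delta_rot":[0,0,-0.0275],"hand":0.45}

```text
time_s: 1.35
eef_pos: [0.4232, -0.1907, 0.1955]
eef_rot: [-0.0, 0.825, 0.565, -0.0]
wrist_force: [-0.5, 0.7, -0.1]
opening: 0.455
```

>>> drive_tool:
  deltas:
    - {"slide":[0.83,0.18,0.03],"delta_rot":[0,0,-0.0275],"hand":0.45}
    - {"slide":[0.81,0.25,0.03],"delta_rot":[0,0,-0.0275],"hand":0.45}
    - {"slide":[0.78,0.32,0.03],"delta_rot":[0,0,-0.0275],"hand":0.45}
    - {"slide":[0.75,0.38,0.03],"delta_rot":[0,0,-0.0275],"hand":0.45}
    - {"slide":[0.72,0.45,0.03],"delta_rot":[0,0,-0.0275],"hand":0.45}

```text
time_s: 1.98
eef_pos: [0.5402, -0.0146, 0.1879]
eef_rot: [-0.0, 0.685, 0.729, -0.0]
wrist_force: [0.1, -0.4, 0.3]
opening: 0.453
```

```bash
python3 - <<'E'
from plan import *
shot('top','top1');shot('side','side1')
st(); plan([((.540,-.0145,.061),93.3)],.45)
E
```

```text
t 2.08 p [ 0.5408 -0.0127  0.1877] yaw 93.68 z [-0.     0.001 -1.   ] F [-0.4 -0.3  0.5] open 0.45 q6 -0.31
{"slide":[-0.013,-0.006,0.844],"delta_rot":[-0.0000,-0.0001,0.0007],"hand":0.45},
{"slide":[-0.013,-0.006,0.844],"delta_rot":[-0.0000,-0.0001,0.0007],"hand":0.45},
{"slide":[-0.012,-0.006,0.844],"delta_rot":[-0.0000,-0.0001,0.0007],"hand":0.45},
-- 3
```

View pics/side1.png

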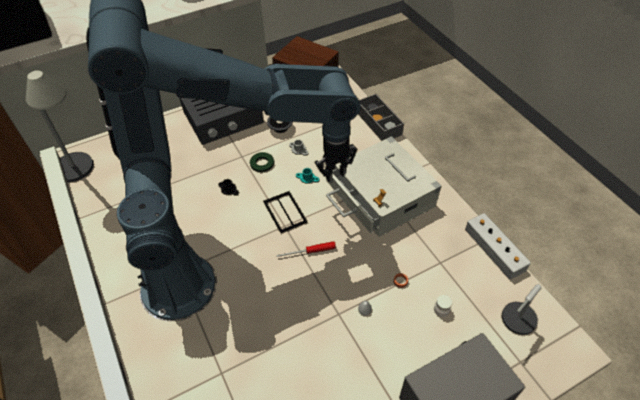

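>>> drive_tool:
  deltas:
    - {"slide":[-0.01,0,0.7],"delta_rot":[0,0,0],"hand":0.45}
    - {"slide":[-0.01,0,0.6],"delta_rot":[0,0,0],"hand":0.45}
    - {"slide":[0,0,0.6],"delta_rot":[0,0,0],"hand":0.45}
    - {"slide":[0,0,0.6],"delta_rot":[0,0,0],"hand":0.45}
    - {"slide":[0,0,0],"delta_rot":[0,0,0],"hand":0.2}

```text
time_s: 2.7
eef_pos: [0.5371, -0.0167, 0.0608]
eef_rot: [-0.003, 0.686, 0.727, -0.002]
wrist_force: [-0.0, -0.2, 0.3]
opening: 0.25
```

>>> drive_tool:
  deltas:
    - {"slide":[0,0,0],"delta_rot":[0,0,0],"hand":0}
    - {"slide":[0,0,0],"delta_rot":[0,0,0],"hand":0}
    - {"slide":[0,0,0],"delta_rot":[0,0,0],"hand":0}
    - {"slide":[0,0,0],"delta_rot":[0,0,0],"hand":0}
    - {"slide":[0,0,0],"delta_rot":[0,0,0],"hand":0}

```text
time_s: 3.32
eef_pos: [0.5407, -0.0171, 0.0644]
eef_rot: [0.001, 0.686, 0.728, 0.0]
wrist_force: [-1.2, 0.5, 7.4]
opening: -0.004
```

```bash
python3 - <<'E'
from plan import *
shot('side','side2'); st()
E
```

```text
t 3.38 p [ 0.5407 -0.0172  0.0644] yaw 93.38 z [ 0.002 -0.001 -1.   ] F [-0.1 -1.   6.4] open -0.001 q6 -0.31
```

View pics/side2.png

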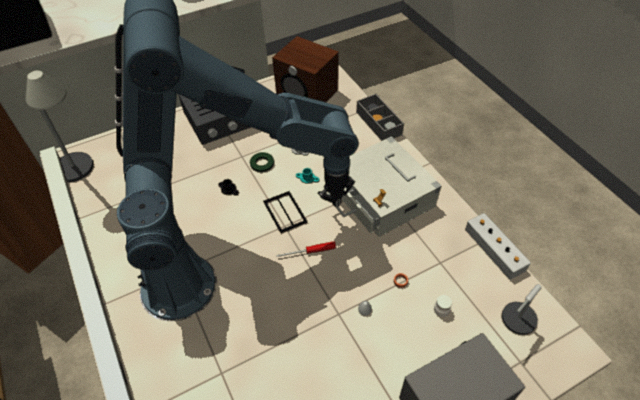

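```bash
python3 - <<'E'
from plan import *
s=load('side2');c=shot('top','top2')
cv2.imwrite('pics/z3.png',cv2.resize(s['frame'][130:250,290:450,::-1],None,fx=5,fy=5,interpolation=cv2.INTER_CUBIC))
cv2.imwrite('pics/z4.png',cv2.resize(c['frame'][130:250,280:440,::-1],None,fx=5,fy=5,interpolation=cv2.INTER_CUBIC))
E
```

```text
(no output)
```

View pics/z3.png

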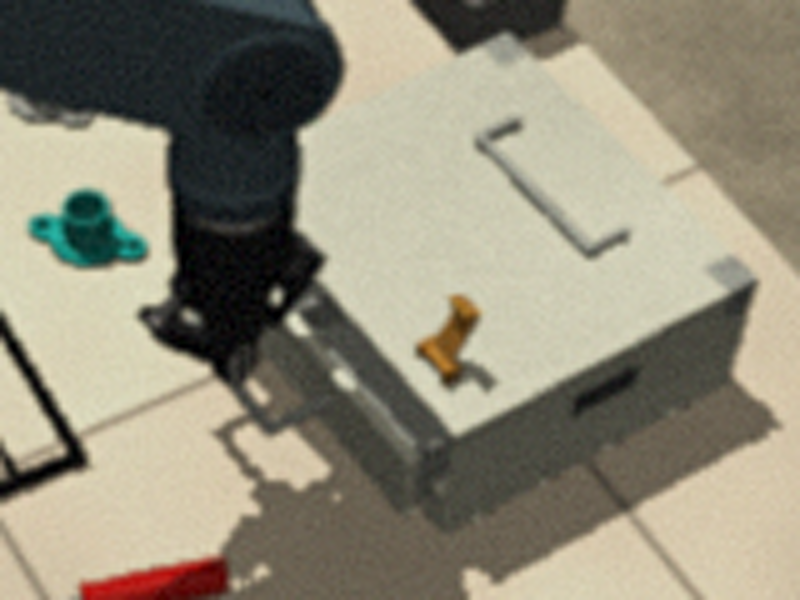

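View pics/z4.png

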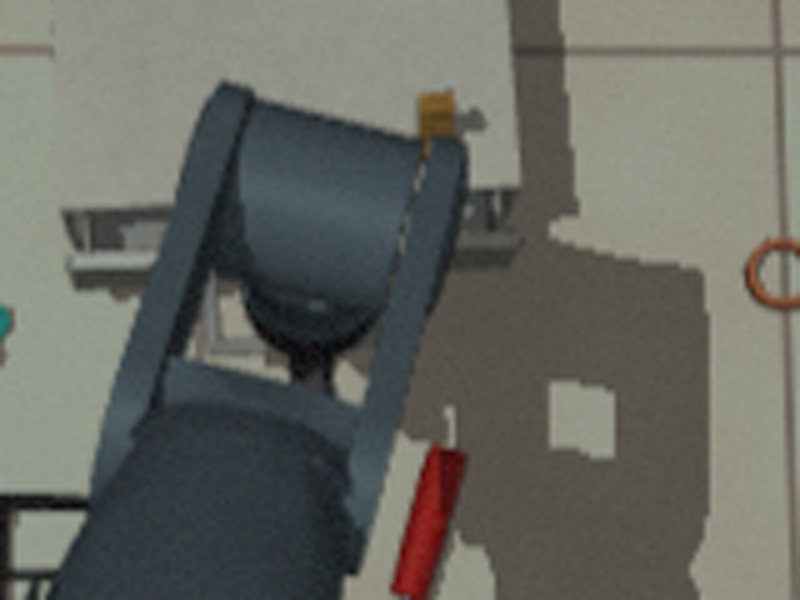

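```bash
python3 - <<'E'
from plan import *
s=load('side2');p,R,o=cur();st()
f=lambda X:((proj(s,X)-[290,130])*5).round(0)
print('tcp',f([p]),'grasp',f([p+[0,0,.019]]))
a=np.radians(3.3);ey=np.array([-np.sin(a),np.cos(a),0])
for xo in(-.015,0,.015): print(xo,f([[.54+xo,-.0145,.08]+.05*ey,[.54+xo,-.0145,.08]-.05*ey]).tolist())
E
```

```text
t 3.42 p [ 0.5407 -0.0171  0.0644] yaw 93.38 z [ 0.002 -0.001 -1.   ] F [-0.4 -0.6  6.1] open -0.0 q6 -0.31
tcp [[233. 397.]] grasp [[233. 378.]]
-0.015 [[169.0, 337.0], [252.0, 441.0]]
0 [[189.0, 329.0], [273.0, 431.0]]
0.015 [[209.0, 320.0], [293.0, 422.0]]
```

```bash
python3 - <<'E'
from plan import *
s=load('side2')
im=s['frame'][175:225,315:365,::-1].astype(float); im=np.clip(255*(im/255)**.5,0,255).astype(np.uint8)
cv2.imwrite('pics/z5.png',cv2.resize(im,None,fx=12,fy=12,interpolation=cv2.INTER_CUBIC))
E
```

```text
(no output)
```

View pics/z5.png

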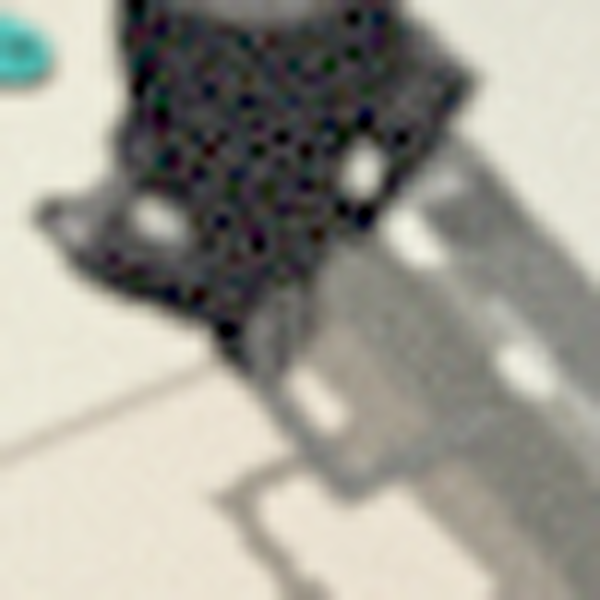

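```bash
python3 - <<'E'
from plan import *
s=load('side1'); p=np.array([.5408,-.0127,.1877])
def dump(s,p,yaw,name,sz=25):
    R=down(yaw).as_matrix(); print(name,'q')
    u=proj(s,[p])[0].round().astype(int); x0=u[0]-sz;y0=max(0,u[1]-sz-10)
    im=s['frame'][y0:u[1]+sz-5,x0:u[0]+sz,::-1].astype(float); im=np.clip(255*(im/255)**.4,0,255).astype(np.uint8)
    im=cv2.resize(im,None,fx=12,fy=12,interpolation=cv2.INTER_CUBIC)
    for i,z in enumerate((0,.019)):
        v=(proj(s,[p+[0,0,z]])[0]-[x0,y0]+.5)*12; cv2.circle(im,tuple(int(a) for a in v),5,(0,0,255) if i==0 else (0,255,0),2)
    cv2.imwrite(f'pics/{name}.png',im)
dump(s,p,93,'z6')
dump(load('side0'),np.array([.1883,-.5428,.21]),19,'z7')
E
```

```text
z6 q
z7 q
```

View pics/z6.png

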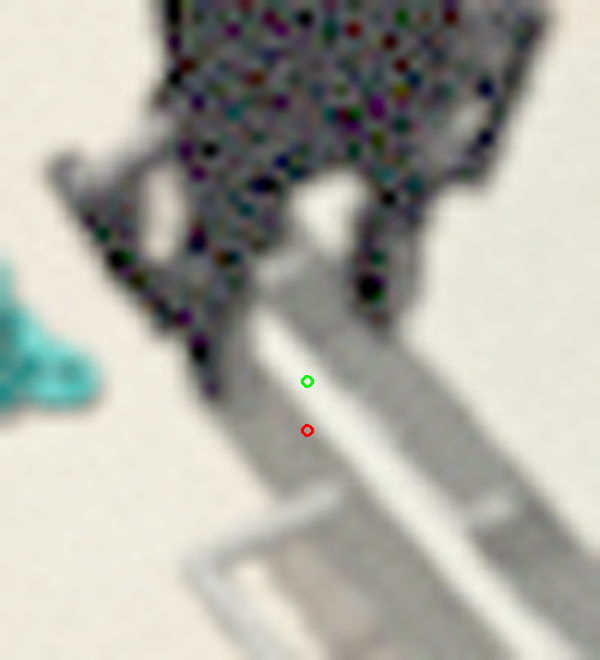

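View pics/z7.png

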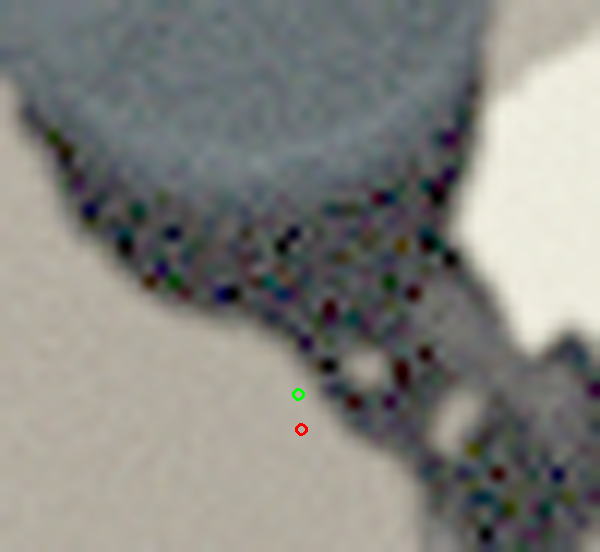

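```bash
python3 - <<'E'
from plan import *
print(ctrl.tcp_to_grasp)
s=load('side2');
for uv in((335.8,206.7),(335,205)):
    o,d=ray(s,[uv]); t=(.5407-o[0])/d[0,0]; print(o+t*d[0]); t=(-.0171-o[1])/d[0,1]; print(o+t*d[0])
E
```

```text
0.0187
[ 0.5407     -0.01186657  0.0723106 ]
[ 0.53773928 -0.0171      0.07987435]
[ 0.5407     -0.00655428  0.07529595]
[ 0.53476864 -0.0171      0.09041429]
```

>>> drive_tool:
  deltas:
    - {"slide":[0,0,-0.3],"delta_rot":[0,0,0],"hand":0.45}
    - {"slide":[0,0,0],"delta_rot":[0,0,0],"hand":0.45}
    - {"slide":[0,0,0.4],"delta_rot":[0,0,0],"hand":0.45}
    - {"slide":[0,0,0.3],"delta_rot":[0,0,0],"hand":0.45}
    - {"slide":[0,0,0],"delta_rot":[0,0,0],"hand":0.45}

```text
time_s: 4.05
eef_pos: [0.5383, -0.0165, 0.0417]
eef_rot: [-0.002, 0.686, 0.728, -0.001]
wrist_force: [0.2, -0.4, 0.1]
opening: 0.449
```

```bash
python3 - <<'E'
from plan import *
s=shot('side','side3');st(); p,R,o=cur()
u=proj(s,[p])[0].round().astype(int); x0=u[0]-25;y0=u[1]-35
im=s['frame'][y0:u[1]+15,x0:u[0]+25,::-1].astype(float); im=np.clip(255*(im/255)**.4,0,255).astype(np.uint8)
im=cv2.resize(im,None,fx=12,fy=12,interpolation=cv2.INTER_CUBIC)
cv2.circle(im,tuple(int(a) for a in (proj(s,[p])[0]-[x0,y0]+.5)*12),5,(0,0,255),2)
cv2.imwrite('pics/z8.png',im)
E
```

```text
t 4.1 p [ 0.5391 -0.0167  0.0426] yaw 93.38 z [-0.002  0.    -1.   ] F [ 0.1 -0.6  0.4] open 0.454 q6 -0.31
```

View pics/z8.png

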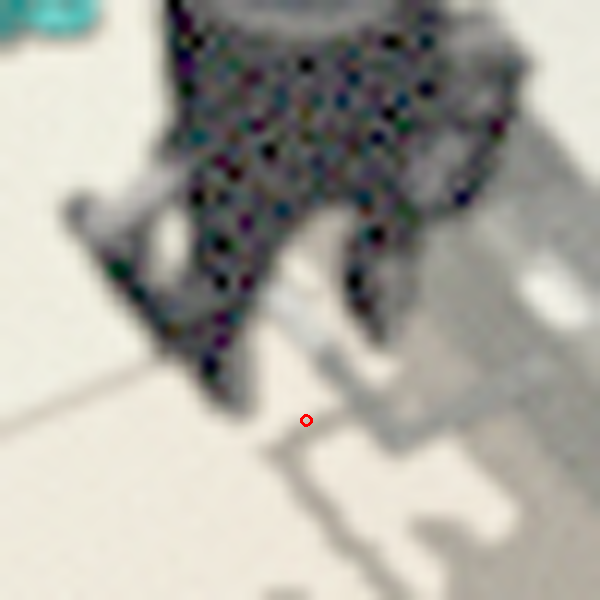

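>>> drive_tool:
  deltas:
    - {"slide":[0,0,0],"delta_rot":[0,0,0],"hand":0.2}
    - {"slide":[0,0,0],"delta_rot":[0,0,0],"hand":0}
    - {"slide":[0,0,0],"delta_rot":[0,0,0],"hand":0}
    - {"slide":[0,0,0],"delta_rot":[0,0,0],"hand":0}
    - {"slide":[0,0,0],"delta_rot":[0,0,0],"hand":0}

```text
time_s: 4.72
eef_pos: [0.5404, -0.017, 0.044]
eef_rot: [0.001, 0.686, 0.728, 0.0]
wrist_force: [-1.5, -0.7, 5.7]
opening: 0.09
```

```bash
python3 - <<'E'
from plan import *
st()
E
```

```text
t 4.72 p [ 0.5404 -0.017   0.044 ] yaw 93.38 z [ 0.001 -0.    -1.   ] F [-1.5 -0.7  5.7] open 0.09 q6 -0.31
```

>>> drive_tool:
  deltas:
    - {"slide":[0,0,0],"delta_rot":[0,0,0],"hand":0.3}
    - {"slide":[0,0,0.25],"delta_rot":[0,0,0],"hand":0.3}
    - {"slide":[0,0,0],"delta_rot":[0,0,0],"hand":0}
    - {"slide":[0,0,0],"delta_rot":[0,0,0],"hand":0}
    - {"slide":[0,0,0],"delta_rot":[0,0,0],"hand":0}

```text
time_s: 5.35
eef_pos: [0.5384, -0.0166, 0.0292]
eef_rot: [-0.001, 0.686, 0.728, -0.001]
wrist_force: [1.6, -1.3, -14.5]
opening: 0.098
```

>>> drive_tool:
  deltas:
    - {"slide":[0,-0.2,0],"delta_rot":[0,0,0],"hand":0}
    - {"slide":[0,-0.4,0],"delta_rot":[0,0,0],"hand":0}
    - {"slide":[0,-0.5,0],"delta_rot":[0,0,0],"hand":0}
    - {"slide":[0,-0.5,0],"delta_rot":[0,0,0],"hand":0}
    - {"slide":[0,-0.4,0],"delta_rot":[0,0,0],"hand":0}

```text
time_s: 5.98
eef_pos: [0.4369, -0.0227, 0.0293]
eef_rot: [-0.001, 0.686, 0.728, -0.001]
wrist_force: [2.5, -3.6, -23.7]
opening: 0.095
```

```bash
python3 - <<'E'
from plan import *
st()
E
```

```text
t 5.97 p [ 0.4369 -0.0227  0.0293] yaw 93.39 z [-0.003  0.    -1.   ] F [  2.5  -3.6 -23.7] open 0.095 q6 -0.38
```

>>> drive_tool:
  deltas:
    - {"slide":[0,-0.16,0],"delta_rot":[0,0,0],"hand":0}
    - {"slide":[0,-0.12,0],"delta_rot":[0,0,0],"hand":0}
    - {"slide":[0,-0.08,0],"delta_rot":[0,0,0],"hand":0}
    - {"slide":[0,-0.04,0],"delta_rot":[0,0,0],"hand":0}
    - {"slide":[0,0,0],"delta_rot":[0,0,0],"hand":0}

```text
time_s: 6.6
eef_pos: [0.4256, -0.0235, 0.0296]
eef_rot: [0.005, 0.687, 0.727, 0.005]
wrist_force: [40.1, 5.3, -66.5]
opening: 0.095
```

```bash
python3 - <<'E'
from plan import *
st()
E
```

```text
t 6.6 p [ 0.4256 -0.0235  0.0296] yaw 93.21 z [ 0.014  0.001 -1.   ] F [ 40.1   5.3 -66.5] open 0.095 q6 -0.4
```

>>> drive_tool:
  deltas:
    - {"slide":[0,0.06,0],"delta_rot":[0,0,0],"hand":0.4}
    - {"slide":[0,0,0],"delta_rot":[0,0,0],"hand":0.4}
    - {"slide":[0,0,-0.8],"delta_rot":[0,0,0],"hand":0.4}
    - {"slide":[0,0,-1],"delta_rot":[0,0,0],"hand":0.6}
    - {"slide":[0,0,-1],"delta_rot":[0,0,0],"hand":1}

```text
time_s: 7.22
eef_pos: [0.423, -0.0239, 0.1734]
eef_rot: [0.001, 0.686, 0.728, 0.0]
wrist_force: [0.8, 0.6, -0.3]
opening: 0.792
```

```bash
python3 - <<'E'
from plan import *
s=shot('side','side4');st(); c=shot('top','top4')
cv2.imwrite('pics/z9.png',np.vstack([cv2.resize(s['frame'][130:250,270:450,::-1],None,fx=4,fy=4,interpolation=cv2.INTER_CUBIC)]))
E
```

```text
t 7.28 p [ 0.427  -0.0251  0.1802] yaw 93.39 z [ 0.012 -0.004 -1.   ] F [3.6 0.  5.7] open 0.875 q6 -0.4
```

View pics/z9.png

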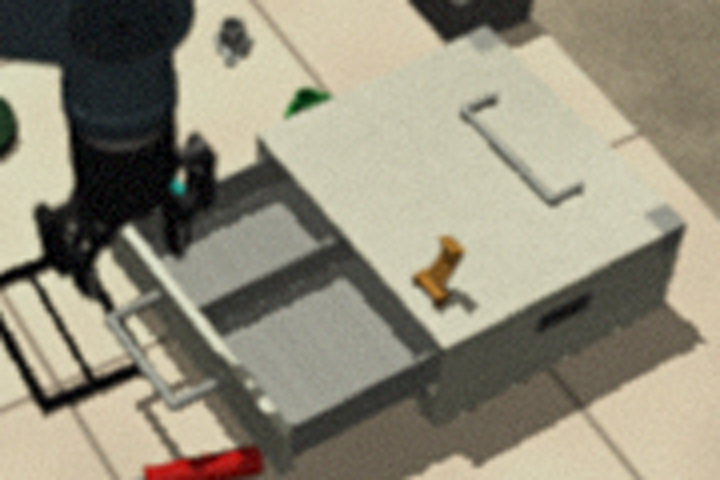

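View pics/top4.png

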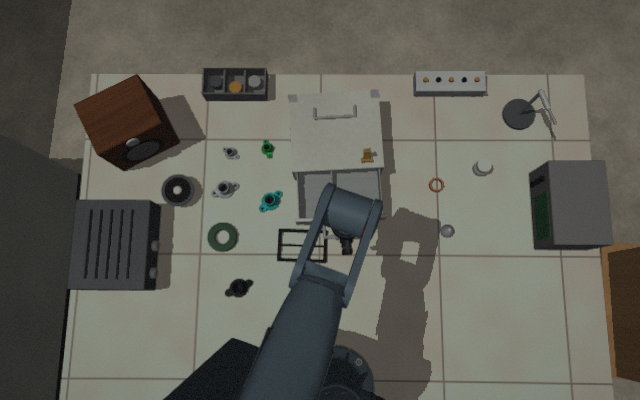

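```bash
python3 - <<'E'
from plan import *
s=load('side4'); H=onz(s,[(314.5,231.25),(298,209.5)],.08);print(H,H.mean(0))
plan([((.580,.340,.13),111.5,10)],.55)
E
```

```text
[[ 0.43266325 -0.06986627  0.08      ]
 [ 0.42635169  0.0315824   0.08      ]] [ 0.42950747 -0.01914194  0.08      ]
{"slide":[0.712,0.347,0.096],"delta_rot":[0.0004,0.0002,-0.0101],"hand":0.55},
{"slide":[0.700,0.370,0.096],"delta_rot":[0.0004,0.0002,-0.0101],"hand":0.55},
{"slide":[0.688,0.392,0.096],"delta_rot":[0.0004,0.0002,-0.0101],"hand":0.55},
{"slide":[0.675,0.413,0.096],"delta_rot":[0.0004,0.0002,-0.0101],"hand":0.55},
{"slide":[0.662,0.435,0.096],"delta_rot":[0.0004,0.0002,-0.0101],"hand":0.55},
{"slide":[0.648,0.455,0.096],"delta_rot":[0.0004,0.0002,-0.0101],"hand":0.55},
{"slide":[0.633,0.476,0.096],"delta_rot":[0.0004,0.0002,-0.0101],"hand":0.55},
{"slide":[0.618,0.496,0.096],"delta_rot":[0.0004,0.0002,-0.0101],"hand":0.55},
{"slide":[0.601,0.515,0.096],"delta_rot":[0.0004,0.0002,-0.0101],"hand":0.55},
{"slide":[0.585,0.534,0.096],"delta_rot":[0.0004,0.0002,-0.0101],"hand":0.55},
-- 10
```

>>> drive_tool:
  deltas:
    - {"slide":[0.71,0.35,-0.1],"delta_rot":[0,0,-0.01],"hand":0.55}
    - {"slide":[0.7,0.37,0],"delta_rot":[0,0,-0.01],"hand":0.55}
    - {"slide":[0.69,0.39,0.1],"delta_rot":[0,0,-0.01],"hand":0.55}
    - {"slide":[0.67,0.41,0.1],"delta_rot":[0,0,-0.01],"hand":0.55}
    - {"slide":[0.66,0.43,0.1],"delta_rot":[0,0,-0.01],"hand":0.55}

```text
time_s: 7.95
eef_pos: [0.4994, 0.1595, 0.1608]
eef_rot: [0.0, 0.626, 0.78, 0.0]
wrist_force: [-0.2, -0.9, 0.1]
opening: 0.553
```

>>> drive_tool:
  deltas:
    - {"slide":[0.65,0.46,0.1],"delta_rot":[0,0,-0.01],"hand":0.55}
    - {"slide":[0.63,0.48,0.1],"delta_rot":[0,0,-0.01],"hand":0.55}
    - {"slide":[0.62,0.5,0.1],"delta_rot":[0,0,-0.01],"hand":0.55}
    - {"slide":[0.6,0.51,0.1],"delta_rot":[0,0,-0.01],"hand":0.55}
    - {"slide":[0.58,0.53,0.1],"delta_rot":[0,0,-0.01],"hand":0.55}

```text
time_s: 8.57
eef_pos: [0.5763, 0.3418, 0.1357]
eef_rot: [0.0, 0.563, 0.826, 0.0]
wrist_force: [1.4, 0.2, -0.2]
opening: 0.552
```

```bash
python3 - <<'E'
from plan import *
s=shot('side','side5');st(); c=shot('top','top5');st()
p,R,o=cur()
cv2.imwrite('pics/z10.png',cv2.resize(c['frame'][85:245,270:400,::-1],None,fx=3.7,fy=3.7,interpolation=cv2.INTER_CUBIC))
out=[]
for f in(s,c):
    u=proj(f,[p])[0]; x0,y0=int(u[0])-30,int(u[1])-35
    im=f['frame'][y0:y0+60,x0:x0+60,::-1].astype(float); im=np.clip(255*(im/255)**.45,0,255).astype(np.uint8)
    im=cv2.resize(im,None,fx=6.5,fy=6.5,interpolation=cv2.INTER_CUBIC); print(x0,y0,u)
    for z,col in((0,(0,0,255)),(.02,(0,255,0))): cv2.circle(im,tuple(int(a) for a in (proj(f,[p+[0,0,z]])[0]-[x0,y0]+.5)*6.5),4,col,2)
    out.append(im)
cv2.imwrite('pics/z11.png',np.hstack(out))
E
```

```text
t 8.62 p [0.5769 0.3456 0.1349] yaw 111.6 z [ 0.001  0.002 -1.   ] F [-3.3 -0.9  0.7] open 0.548 q6 -0.01
t 8.68 p [0.5761 0.3435 0.1349] yaw 111.55 z [-0.     0.001 -1.   ] F [-0.5 -0.7  0.2] open 0.55 q6 -0.02
265 88 [295.5457974  123.21165021]
185 145 [215.11076582 180.92650752]
```

View pics/z10.png

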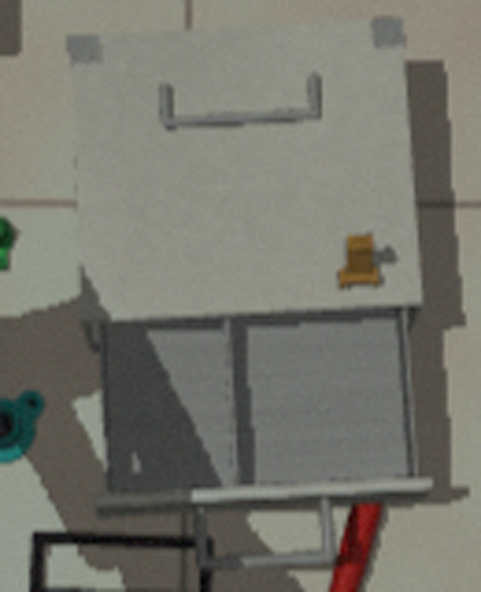

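View pics/z11.png

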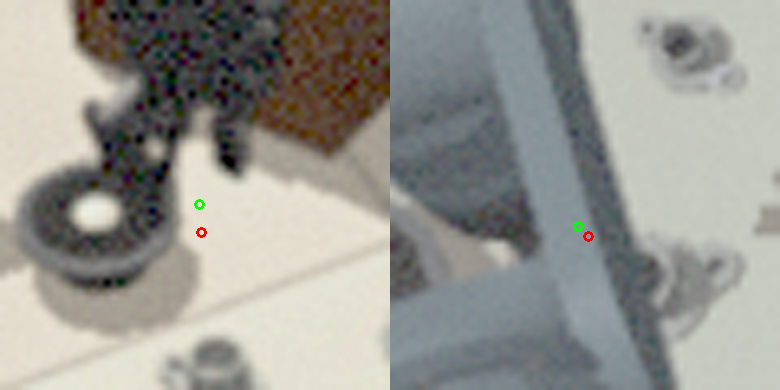

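```bash
python3 - <<'E'
from plan import *
c=load('top5'); Z=lambda p:np.array(p)/3.7+[270,85]-.5*(1-1/3.7)
a=np.radians(3.3);ex=np.array([np.cos(a),np.sin(a),0])
B=onz(c,Z([(207,562),(331,557)]),.08);F=onz(c,Z([(85,319),(421,303)]),.11);Pb=onz(c,Z([(192,490),(432,479)]),.104);Pf=onz(c,Z([(192,501),(432,490)]),.104)
print(B,F,Pb)
print('bar',(F.mean(0)-B.mean(0))@ex,'back',((F.mean(0)-Pb)@ex),((F.mean(0)-Pf)@ex))
c=load('top0');B0=onz(c,np.array([(369,358),(471,352)])/3+[200-.33,80-.33],.08);print('travel',(B0.mean(0)-B.mean(0))@ex)
E
```

```text
[[ 0.42427079  0.02582119  0.08      ]
 [ 0.42885013 -0.07177614  0.08      ]] [[ 0.61329406  0.12341812  0.11      ]
 [ 0.62748702 -0.14213677  0.11      ]] [[ 0.47776028  0.0376922   0.104     ]
 [ 0.48753575 -0.14942786  0.104     ]]
bar 0.1942925902120776 back [0.13968528 0.1406974 ] [0.14835978 0.14936272]
travel 0.11267443395237668
```

```bash
python3 - <<'E'
from plan import *
plan([((.580,.340,.020),111.5,5)],.55)
E
```

```text
{"slide":[-0.019,0.009,0.460],"delta_rot":[0.0000,-0.0000,0.0001],"hand":0.55},
{"slide":[-0.019,0.009,0.460],"delta_rot":[0.0000,-0.0000,0.0001],"hand":0.55},
{"slide":[-0.019,0.009,0.460],"delta_rot":[0.0000,-0.0000,0.0001],"hand":0.55},
{"slide":[-0.019,0.009,0.460],"delta_rot":[0.0000,-0.0000,0.0001],"hand":0.55},
{"slide":[-0.019,0.009,0.460],"delta_rot":[0.0000,-0.0000,0.0001],"hand":0.55},
-- 5
```

>>> drive_tool:
  deltas:
    - {"slide":[-0.02,0.01,0.5],"delta_rot":[0,0,0],"hand":0.55}
    - {"slide":[-0.02,0.01,0.5],"delta_rot":[0,0,0],"hand":0.55}
    - {"slide":[-0.02,0.01,0.5],"delta_rot":[0,0,0],"hand":0.55}
    - {"slide":[-0.02,0.01,0.5],"delta_rot":[0,0,0],"hand":0.55}
    - {"slide":[-0.02,0.01,0.3],"delta_rot":[0,0,0],"hand":0.55}

```text
time_s: 9.3
eef_pos: [0.5793, 0.3359, 0.0196]
eef_rot: [-0.0, 0.564, 0.826, -0.001]
wrist_force: [-0.0, 0.5, 0.5]
opening: 0.55
```

```bash
cat > look.py <<'E'
from plan import *
def look(name,n='side',sz=50,fx=12,ctr=None,g=.5):
    f=shot(n,name);st();p,R,o=cur()
    u=proj(f,[p if ctr is None else ctr])[0]; x0,y0=int(u[0])-sz//2,int(u[1])-sz*6//10
    x0=max(0,x0);y0=max(0,y0)
    im=f['frame'][y0:y0+sz,x0:x0+sz,::-1].astype(float); im=np.clip(255*(im/255)**g,0,255).astype(np.uint8)
    im=cv2.resize(im,None,fx=fx,fy=fx,interpolation=cv2.INTER_CUBIC); print(name,'x0,y0',x0,y0,'f',fx)
    for z,col in((0,(0,0,255)),(.02,(0,255,0))): cv2.circle(im,tuple(int(a) for a in (proj(f,[p+[0,0,z]])[0]-[x0,y0]+.5)*fx),4,col,1)
    cv2.imwrite(f'pics/{name}_z.png',im)
E
python3 -c "
from look import *
look('a1')"
```

```text
t 9.35 p [0.5785 0.3355 0.0178] yaw 111.33 z [-0.004 -0.002 -1.   ] F [-0.8 -1.9 -1. ] open 0.549 q6 -0.02
a1 x0,y0 273 117 f 12
```

View pics/a1_z.png

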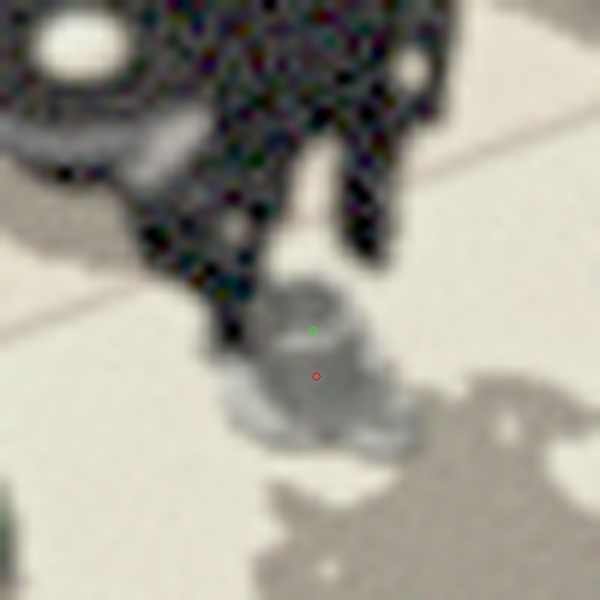

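>>> drive_tool:
  deltas:
    - {"slide":[0.05,0.02,0.2],"delta_rot":[0,0,0],"hand":0.55}
    - {"slide":[0,0,0.2],"delta_rot":[0,0,0],"hand":0.55}
    - {"slide":[0,0,0.1],"delta_rot":[0,0,0],"hand":0.55}
    - {"slide":[0,0,0.06],"delta_rot":[0,0,0],"hand":0.55}
    - {"slide":[0,0,0],"delta_rot":[0,0,0],"hand":0.55}

```text
time_s: 9.98
eef_pos: [0.5802, 0.3397, -0.0072]
eef_rot: [-0.0, 0.564, 0.826, -0.0]
wrist_force: [-0.7, -0.3, -0.0]
opening: 0.551
```

```bash
python3 -c "
from look import *
look('a2')"
```

```text
t 10.03 p [ 0.5803  0.3398 -0.007 ] yaw 111.38 z [ 0.  0. -1.] F [-0.2 -0.   0. ] open 0.55 q6 -0.02
a2 x0,y0 274 121 f 12
```

View pics/a2_z.png

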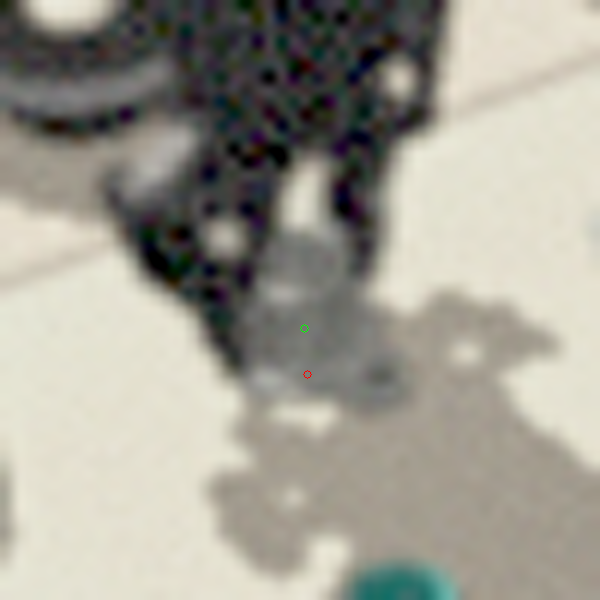

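>>> drive_tool:
  deltas:
    - {"slide":[0,0,0.08],"delta_rot":[0,0,0],"hand":0.5}
    - {"slide":[0,0,0],"delta_rot":[0,0,0],"hand":0.2}
    - {"slide":[0,0,0],"delta_rot":[0,0,0],"hand":0.2}
    - {"slide":[0,0,0],"delta_rot":[0,0,0],"hand":0.2}
    - {"slide":[0,0,0],"delta_rot":[0,0,0],"hand":0.2}

```text
time_s: 10.65
eef_pos: [0.5804, 0.3398, -0.011]
eef_rot: [0.0, 0.564, 0.826, 0.0]
wrist_force: [0.1, -0.9, 1.4]
opening: 0.391
```

```bash
python3 -c "
from look import *
st()
plan([((.580,.340,.13),111.5,3),((.47,.14,.13),95,5)],.2)"
```

```text
t 10.65 p [ 0.5804  0.3398 -0.011 ] yaw 111.37 z [ 0.  0. -1.] F [ 0.1 -0.9  1.4] open 0.391 q6 -0.02
{"slide":[0.002,-0.002,-0.940],"delta_rot":[0.0001,0.0000,-0.0002],"hand":0.2},
{"slide":[0.002,-0.002,-0.940],"delta_rot":[0.0001,0.0000,-0.0002],"hand":0.2},
{"slide":[0.003,-0.002,-0.940],"delta_rot":[0.0001,0.0000,-0.0002],"hand":0.2},
-- 3
{"slide":[-0.583,-0.703,0.000],"delta_rot":[-0.0000,-0.0000,0.0183],"hand":0.2},
{"slide":[-0.623,-0.668,0.000],"delta_rot":[-0.0000,-0.0000,0.0183],"hand":0.2},
{"slide":[-0.660,-0.631,0.000],"delta_rot":[-0.0000,-0.0000,0.0183],"hand":0.2},
{"slide":[-0.695,-0.592,0.000],"delta_rot":[-0.0000,-0.0000,0.0183],"hand":0.2},
{"slide":[-0.728,-0.551,0.000],"delta_rot":[-0.0000,-0.0000,0.0183],"hand":0.2},
-- 5
```

>>> drive_tool:
  deltas:
    - {"slide":[0,0,-0.4],"delta_rot":[0,0,0],"hand":0.2}
    - {"slide":[0,0,-0.8],"delta_rot":[0,0,0],"hand":0.2}
    - {"slide":[0,0,-0.9],"delta_rot":[0,0,0],"hand":0.2}
    - {"slide":[0,0,-0.7],"delta_rot":[0,0,0],"hand":0.2}
    - {"slide":[0,0,0],"delta_rot":[0,0,0],"hand":0.2}

```text
time_s: 11.28
eef_pos: [0.5826, 0.3407, 0.134]
eef_rot: [0.002, 0.564, 0.826, 0.003]
wrist_force: [0.6, -0.7, -2.5]
opening: 0.396
```

```bash
python3 -c "
from look import *
look('a3')
plan([((.555,-.066,.13),93.3,10)],.2)"
```

```text
t 11.32 p [0.581  0.3401 0.1311] yaw 111.38 z [ 0.003  0.001 -1.   ] F [ 0.4  0.5 -3.3] open 0.392 q6 -0.02
a3 x0,y0 272 94 f 12
{"slide":[-0.737,-0.345,0.001],"delta_rot":[0.0001,-0.0000,0.0100],"hand":0.2},
{"slide":[-0.748,-0.321,0.001],"delta_rot":[0.0001,-0.0000,0.0100],"hand":0.2},
{"slide":[-0.758,-0.297,0.001],"delta_rot":[0.0001,-0.0000,0.0100],"hand":0.2},
{"slide":[-0.767,-0.273,0.001],"delta_rot":[0.0001,-0.0000,0.0100],"hand":0.2},
{"slide":[-0.775,-0.249,0.002],"delta_rot":[0.0001,-0.0000,0.0100],"hand":0.2},
{"slide":[-0.782,-0.224,0.002],"delta_rot":[0.0001,-0.0000,0.0100],"hand":0.2},
{"slide":[-0.789,-0.200,0.002],"delta_rot":[0.0001,-0.0000,0.0100],"hand":0.2},
{"slide":[-0.795,-0.175,0.002],"delta_rot":[0.0001,-0.0000,0.0100],"hand":0.2},
{"slide":[-0.800,-0.149,0.002],"delta_rot":[0.0001,-0.0000,0.0100],"hand":0.2},
{"slide":[-0.804,-0.124,0.002],"delta_rot":[0.0001,-0.0000,0.0100],"hand":0.2},
-- 10
```

View pics/a3_z.png

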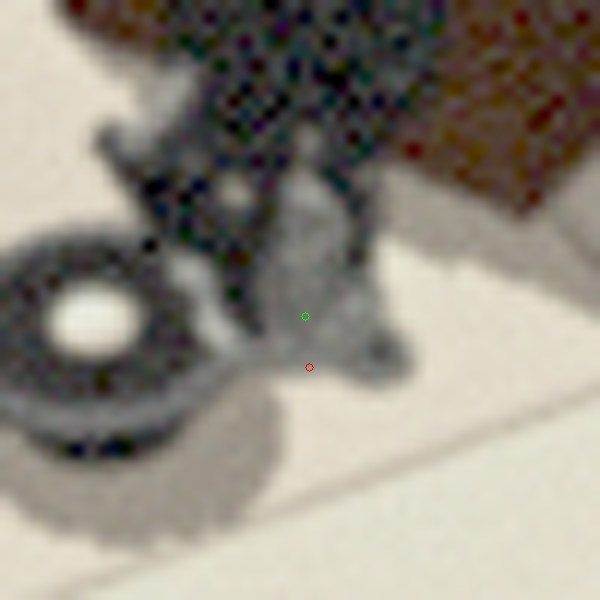

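Flange is held by its neck, plate level. Moving over the wide bay.

>>> drive_tool:
  deltas:
    - {"slide":[-0.74,-0.34,0],"delta_rot":[0,0,0.01],"hand":0.2}
    - {"slide":[-0.75,-0.32,0],"delta_rot":[0,0,0.01],"hand":0.2}
    - {"slide":[-0.76,-0.3,0],"delta_rot":[0,0,0.01],"hand":0.2}
    - {"slide":[-0.77,-0.27,0],"delta_rot":[0,0,0.01],"hand":0.2}
    - {"slide":[-0.78,-0.25,0],"delta_rot":[0,0,0.01],"hand":0.2}

```text
time_s: 11.95
eef_pos: [0.5658, 0.1347, 0.1267]
eef_rot: [-0.001, 0.627, 0.779, -0.001]
wrist_force: [-0.4, 0.3, -1.2]
opening: 0.395
```

>>> drive_tool:
  deltas:
    - {"slide":[-0.78,-0.22,0],"delta_rot":[0,0,0.01],"hand":0.2}
    - {"slide":[-0.79,-0.2,0],"delta_rot":[0,0,0.01],"hand":0.2}
    - {"slide":[-0.79,-0.17,0],"delta_rot":[0,0,0.01],"hand":0.2}
    - {"slide":[-0.8,-0.15,0],"delta_rot":[0,0,0.01],"hand":0.2}
    - {"slide":[-0.8,-0.12,0],"delta_rot":[0,0,0.01],"hand":0.2}

```text
time_s: 12.58
eef_pos: [0.5536, -0.0672, 0.1268]
eef_rot: [-0.002, 0.686, 0.727, -0.001]
wrist_force: [1.3, -0.4, -1.3]
opening: 0.39
```

```bash
python3 -c "
from look import *
look('a4',sz=70,fx=8)
plan([((.555,-.066,.045),93.3,5)],.2)"
```

```text
t 12.62 p [ 0.5537 -0.072   0.127 ] yaw 93.11 z [-0.003 -0.002 -1.   ] F [ 0.7 -3.8 -2.6] open 0.39 q6 -0.39
a4 x0,y0 314 165 f 8
{"slide":[0.024,0.008,0.328],"delta_rot":[-0.0002,0.0001,-0.0002],"hand":0.2},
{"slide":[0.024,0.007,0.328],"delta_rot":[-0.0002,0.0001,-0.0002],"hand":0.2},
{"slide":[0.024,0.007,0.328],"delta_rot":[-0.0002,0.0001,-0.0002],"hand":0.2},
{"slide":[0.024,0.007,0.328],"delta_rot":[-0.0002,0.0001,-0.0002],"hand":0.2},
{"slide":[0.024,0.007,0.328],"delta_rot":[-0.0002,0.0001,-0.0002],"hand":0.2},
-- 5
```

View pics/a4_z.png

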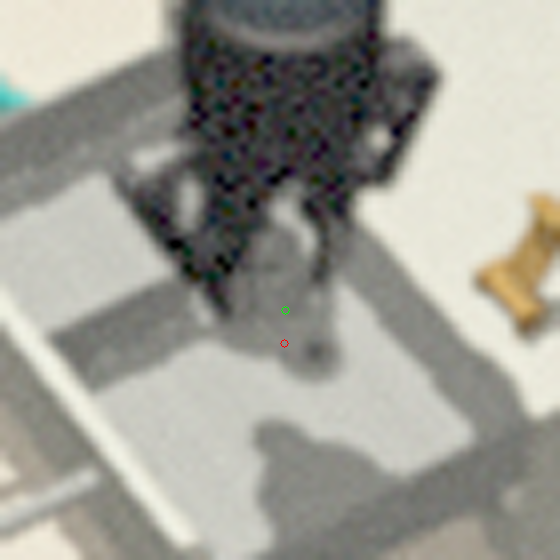

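>>> drive_tool:
  deltas:
    - {"slide":[0.02,0,0.45],"delta_rot":[0,0,0],"hand":0.2}
    - {"slide":[0.02,0,0.5],"delta_rot":[0,0,0],"hand":0.2}
    - {"slide":[0,0.01,0.4],"delta_rot":[0,0,0],"hand":0.2}
    - {"slide":[0,0.01,0.2],"delta_rot":[0,0,0],"hand":0.2}
    - {"slide":[0,0,0.08],"delta_rot":[0,0,0],"hand":0.2}

```text
time_s: 13.25
eef_pos: [0.5554, -0.064, 0.0461]
eef_rot: [-0.001, 0.686, 0.728, -0.0]
wrist_force: [-0.1, -0.1, -2.4]
opening: 0.391
```

```bash
python3 -c "
from look import *
look('a5',sz=70,fx=8)"
```

```text
t 13.3 p [ 0.5557 -0.0641  0.0463] yaw 93.38 z [-0.001  0.    -1.   ] F [-0.7  0.3 -2.4] open 0.391 q6 -0.39
a5 x0,y0 312 179 f 8
```

View pics/a5_z.png

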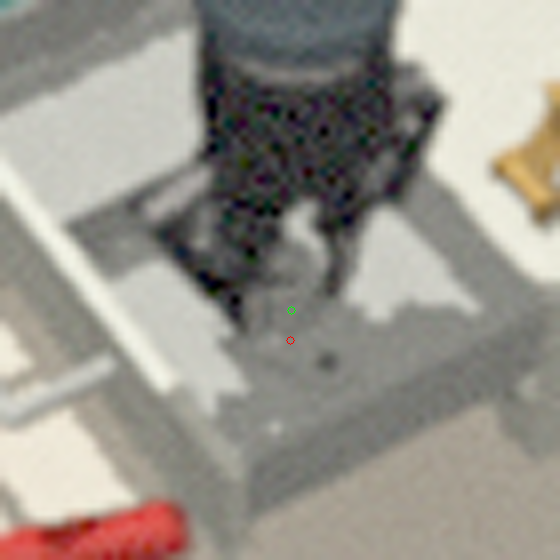

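>>> drive_tool:
  deltas:
    - {"slide":[0,0,0.04],"delta_rot":[0,0,0],"hand":0.2}
    - {"slide":[0,0,0.04],"delta_rot":[0,0,0],"hand":0.2}
    - {"slide":[0,0,0.01],"delta_rot":[0,0,0],"hand":0.2}
    - {"slide":[0,0,0],"delta_rot":[0,0,0],"hand":0.2}
    - {"slide":[0,0,0],"delta_rot":[0,0,0],"hand":0.2}

```text
time_s: 13.92
eef_pos: [0.5564, -0.0644, 0.0429]
eef_rot: [0.0, 0.686, 0.728, 0.0]
wrist_force: [-0.3, 0.3, -1.8]
opening: 0.395
```

>>> drive_tool:
  deltas:
    - {"slide":[0,0,0.02],"delta_rot":[0,0,0],"hand":0.2}
    - {"slide":[0,0,0.02],"delta_rot":[0,0,0],"hand":0.2}
    - {"slide":[0,0,0.01],"delta_rot":[0,0,0],"hand":0.2}
    - {"slide":[0,0,0],"delta_rot":[0,0,0],"hand":0.2}
    - {"slide":[0,0,0],"delta_rot":[0,0,0],"hand":0.2}

```text
time_s: 14.55
eef_pos: [0.5567, -0.0644, 0.0409]
eef_rot: [0.0, 0.686, 0.728, 0.0]
wrist_force: [-1.8, 1.0, 5.4]
opening: 0.393
```

>>> drive_tool:
  deltas:
    - {"slide":[0,0,0],"delta_rot":[0,0,0],"hand":0.6}
    - {"slide":[0,0,0],"delta_rot":[0,0,0],"hand":0.6}
    - {"slide":[0,0,-0.4],"delta_rot":[0,0,0],"hand":0.6}
    - {"slide":[0,0,-0.9],"delta_rot":[0,0,0],"hand":0.6}
    - {"slide":[0,0,-1],"delta_rot":[0,0,0],"hand":0.6}

```text
time_s: 15.18
eef_pos: [0.5555, -0.0642, 0.1555]
eef_rot: [-0.001, 0.686, 0.728, -0.0]
wrist_force: [1.0, -0.6, 0.9]
opening: 0.599
```

```bash
python3 -c "
from look import *
look('a6',sz=70,fx=8,ctr=[.5553,-.0666,.055])
plan([((.595,-.315,.13),93.3,6)],.65)
s=load('side0');im=s['frame'][265:297,385:417,::-1];cv2.imwrite('pics/r.png',cv2.resize(im,None,fx=15,fy=15,interpolation=cv2.INTER_CUBIC))
"
```

```text
t 15.22 p [ 0.5599 -0.0655  0.1637] yaw 93.39 z [ 0.009 -0.003 -1.   ] F [3.5 0.1 5.2] open 0.604 q6 -0.39
a6 x0,y0 313 178 f 8
{"slide":[-0.837,0.067,0.116],"delta_rot":[0.0005,0.0002,0.0001],"hand":0.65},
{"slide":[-0.837,0.067,0.115],"delta_rot":[0.0005,0.0002,0.0001],"hand":0.65},
{"slide":[-0.837,0.067,0.115],"delta_rot":[0.0005,0.0002,0.0001],"hand":0.65},
{"slide":[-0.837,0.068,0.114],"delta_rot":[0.0005,0.0002,0.0001],"hand":0.65},
{"slide":[-0.837,0.068,0.113],"delta_rot":[0.0005,0.0002,0.0001],"hand":0.65},
{"slide":[-0.837,0.069,0.113],"delta_rot":[0.0005,0.0002,0.0001],"hand":0.65},
-- 6
```

View pics/a6_z.png

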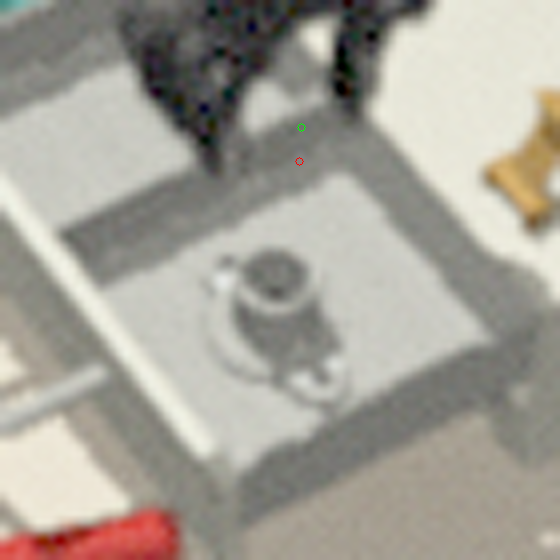

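View pics/r.png

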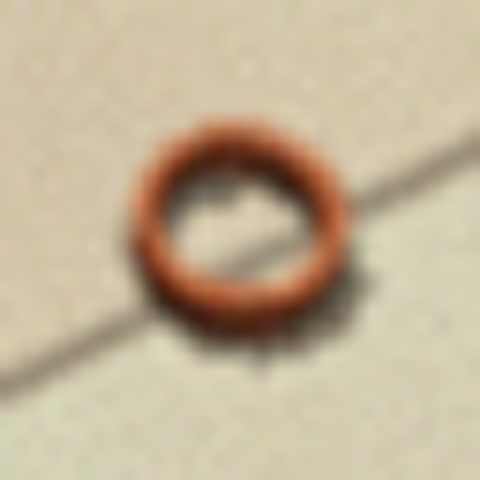

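>>> drive_tool:
  deltas:
    - {"slide":[-0.83,0.07,0],"delta_rot":[0,0,0],"hand":0.65}
    - {"slide":[-0.83,0.07,0],"delta_rot":[0,0,0],"hand":0.65}
    - {"slide":[-0.83,0.07,0],"delta_rot":[0,0,0],"hand":0.65}
    - {"slide":[-0.83,0.07,0.4],"delta_rot":[0,0,0],"hand":0.65}
    - {"slide":[-0.83,0.07,0.7],"delta_rot":[0,0,0],"hand":0.65}

```text
time_s: 15.85
eef_pos: [0.5873, -0.2728, 0.101]
eef_rot: [0.002, 0.686, 0.728, 0.0]
wrist_force: [0.3, 0.0, -0.0]
opening: 0.65
```

```bash
python3 -c "
from look import *
st()
t=load('top0');s=load('side0')
print(onz(s,[(400.7,278.8)],.016),onz(t,[(436,184.3)],.016))
plan([((.596,-.3145,.03),93.3,3)],.65)
"
```

```text
t 15.85 p [ 0.5873 -0.2728  0.101 ] yaw 93.37 z [ 0.003 -0.002 -1.   ] F [ 0.3  0.  -0. ] open 0.65 q6 -0.68
[[ 0.59820464 -0.31119741  0.016     ]] [[ 0.59637263 -0.31308453  0.016     ]]
{"slide":[-0.280,0.040,0.474],"delta_rot":[0.0003,0.0003,0.0001],"hand":0.65},
{"slide":[-0.280,0.041,0.474],"delta_rot":[0.0003,0.0003,0.0001],"hand":0.65},
{"slide":[-0.281,0.041,0.474],"delta_rot":[0.0003,0.0003,0.0001],"hand":0.65},
-- 3
```

>>> drive_tool:
  deltas:
    - {"slide":[-0.27,0.05,0.4],"delta_rot":[0,0,0],"hand":0.65}
    - {"slide":[-0.27,0.05,0.4],"delta_rot":[0,0,0],"hand":0.65}
    - {"slide":[-0.27,0.05,0.4],"delta_rot":[0,0,0],"hand":0.65}
    - {"slide":[0,0,0.2],"delta_rot":[0,0,0],"hand":0.65}
    - {"slide":[0,0,0],"delta_rot":[0,0,0],"hand":0.65}

```text
time_s: 16.48
eef_pos: [0.595, -0.3095, 0.0291]
eef_rot: [-0.001, 0.686, 0.728, -0.0]
wrist_force: [0.6, -0.2, -0.2]
opening: 0.65
```

```bash
python3 -c "
from look import *
look('b1')
look('b1t','top')
"
```

```text
t 16.52 p [ 0.5957 -0.3098  0.0302] yaw 93.4 z [-0.001  0.001 -1.   ] F [ 0.2 -0.1 -0.6] open 0.65 q6 -0.72
b1 x0,y0 375 246 f 12
t 16.57 p [ 0.5961 -0.3101  0.0309] yaw 93.4 z [ 0. -0. -1.] F [-0.2 -1.1  0.8] open 0.649 q6 -0.72
b1t x0,y0 410 153 f 12
```

View pics/b1_z.png

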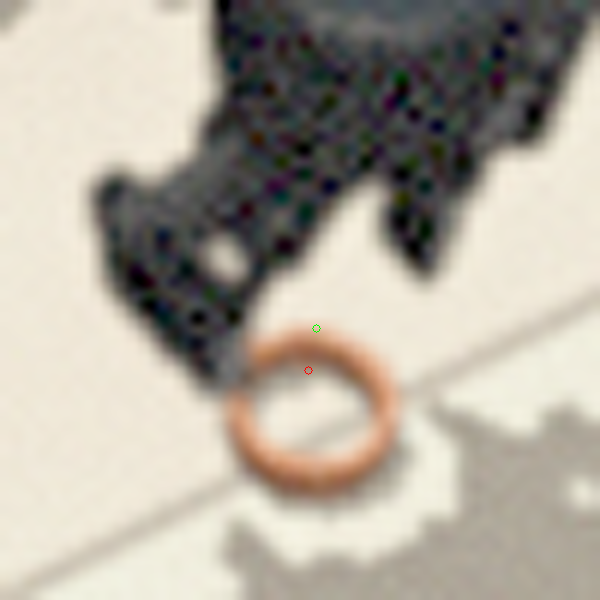

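View pics/b1t_z.png

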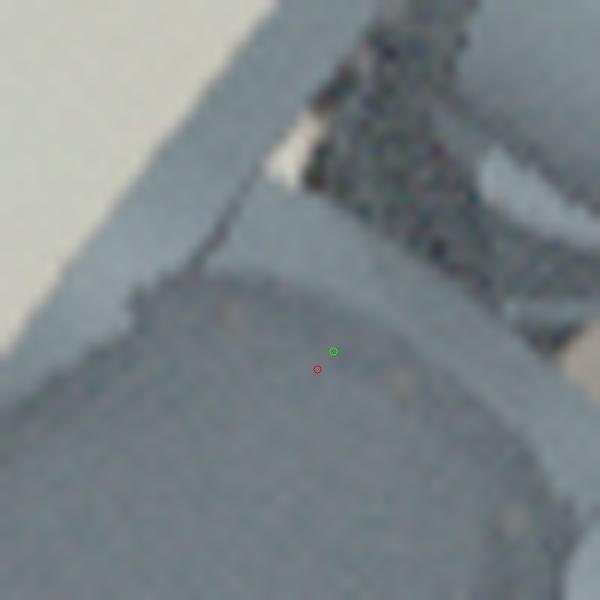

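>>> drive_tool:
  deltas:
    - {"slide":[0,0.02,0.3],"delta_rot":[0,0,0],"hand":0.65}
    - {"slide":[0,0,0.25],"delta_rot":[0,0,0],"hand":0.65}
    - {"slide":[0,0,0.2],"delta_rot":[0,0,0],"hand":0.65}
    - {"slide":[0,0,0.1],"delta_rot":[0,0,0],"hand":0.65}
    - {"slide":[0,0,0],"delta_rot":[0,0,0],"hand":0.65}

```text
time_s: 17.2
eef_pos: [0.5965, -0.3102, -0.0129]
eef_rot: [-0.001, 0.686, 0.728, -0.0]
wrist_force: [0.2, 0.7, -0.7]
opening: 0.651
```

```bash
python3 -c "
from look import *
look('b2')
"
```

```text
t 17.25 p [ 0.5969 -0.3105 -0.0123] yaw 93.37 z [-0.  0. -1.] F [-0.1  0.8  0.9] open 0.653 q6 -0.71
b2 x0,y0 374 253 f 12
```

View pics/b2_z.png

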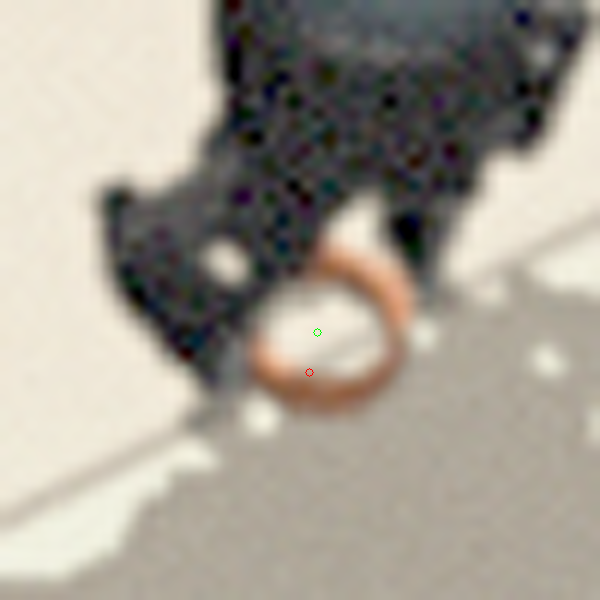

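>>> drive_tool:
  deltas:
    - {"slide":[0,0,0.06],"delta_rot":[0,0,0],"hand":0.6}
    - {"slide":[0,0,0.06],"delta_rot":[0,0,0],"hand":0.6}
    - {"slide":[0,0,0],"delta_rot":[0,0,0],"hand":0.6}
    - {"slide":[0,0,0],"delta_rot":[0,0,0],"hand":0.6}
    - {"slide":[0,0,0],"delta_rot":[0,0,0],"hand":0.6}

```text
time_s: 17.88
eef_pos: [0.5969, -0.3105, -0.0181]
eef_rot: [0.0, 0.686, 0.728, -0.0]
wrist_force: [-1.3, -1.4, -0.3]
opening: 0.604
```

>>> drive_tool:
  deltas:
    - {"slide":[0,0,0],"delta_rot":[0,0,0],"hand":0.3}
    - {"slide":[0,0,0],"delta_rot":[0,0,0],"hand":0.3}
    - {"slide":[0,0,0],"delta_rot":[0,0,0],"hand":0.3}
    - {"slide":[0,0,0],"delta_rot":[0,0,0],"hand":0.3}
    - {"slide":[0,0,0],"delta_rot":[0,0,0],"hand":0.3}

```text
time_s: 18.5
eef_pos: [0.5974, -0.3108, -0.0174]
eef_rot: [0.001, 0.686, 0.728, 0.0]
wrist_force: [-0.4, 0.8, 6.2]
opening: 0.483
```

```bash
python3 -c "
from look import *
look('b3')
"
```

```text
t 18.55 p [ 0.5974 -0.3108 -0.0174] yaw 93.38 z [ 0.001 -0.001 -1.   ] F [-0.3 -0.2  6.4] open 0.481 q6 -0.71
b3 x0,y0 374 254 f 12
```

View pics/b3_z.png

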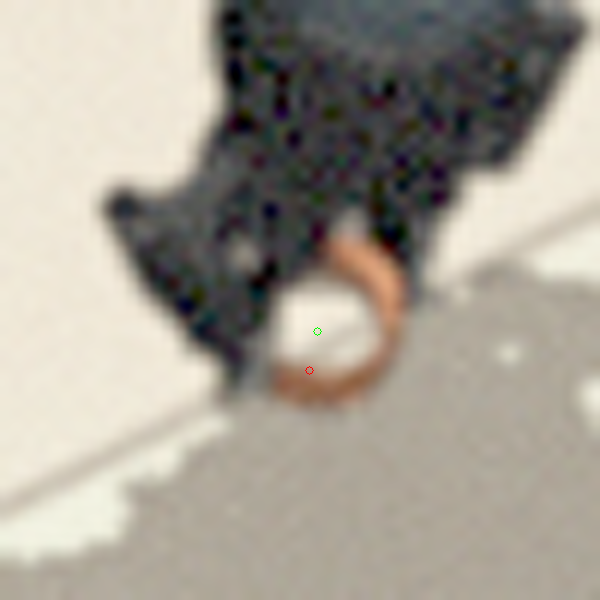

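>>> drive_tool:
  deltas:
    - {"slide":[0,0,-0.3],"delta_rot":[0,0,0],"hand":0.3}
    - {"slide":[0,0,-0.7],"delta_rot":[0,0,0],"hand":0.3}
    - {"slide":[0,0,-0.9],"delta_rot":[0,0,0],"hand":0.3}
    - {"slide":[0,0,-0.9],"delta_rot":[0,0,0],"hand":0.3}
    - {"slide":[0,0,-0.6],"delta_rot":[0,0,0],"hand":0.3}

```text
time_s: 19.18
eef_pos: [0.5974, -0.3109, 0.1551]
eef_rot: [0.001, 0.686, 0.728, 0.0]
wrist_force: [0.9, 0.8, -1.7]
opening: 0.482
```

```bash
python3 -c "
from look import *
look('b4')
plan([((.548,.0545,.13),93.3,10)],.3)
"
```

```text
t 19.23 p [ 0.5992 -0.312   0.1594] yaw 93.39 z [ 0.007 -0.005 -1.   ] F [ 1.9 -1.   3.4] open 0.482 q6 -0.71
b4 x0,y0 381 222 f 12
{"slide":[0.738,-0.059,0.054],"delta_rot":[0.0002,0.0002,0.0000],"hand":0.3},
{"slide":[0.738,-0.059,0.055],"delta_rot":[0.0002,0.0002,0.0000],"hand":0.3},
{"slide":[0.738,-0.059,0.055],"delta_rot":[0.0002,0.0002,0.0000],"hand":0.3},
{"slide":[0.738,-0.059,0.056],"delta_rot":[0.0002,0.0002,0.0000],"hand":0.3},
{"slide":[0.738,-0.059,0.056],"delta_rot":[0.0002,0.0002,0.0000],"hand":0.3},
{"slide":[0.738,-0.060,0.057],"delta_rot":[0.0002,0.0002,0.0000],"hand":0.3},
{"slide":[0.738,-0.060,0.057],"delta_rot":[0.0002,0.0002,0.0000],"hand":0.3},
{"slide":[0.738,-0.060,0.057],"delta_rot":[0.0002,0.0002,0.0000],"hand":0.3},
{"slide":[0.738,-0.060,0.058],"delta_rot":[0.0002,0.0002,0.0000],"hand":0.3},
{"slide":[0.738,-0.060,0.058],"delta_rot":[0.0002,0.0002,0.0000],"hand":0.3},
-- 10
```

View pics/b4_z.png

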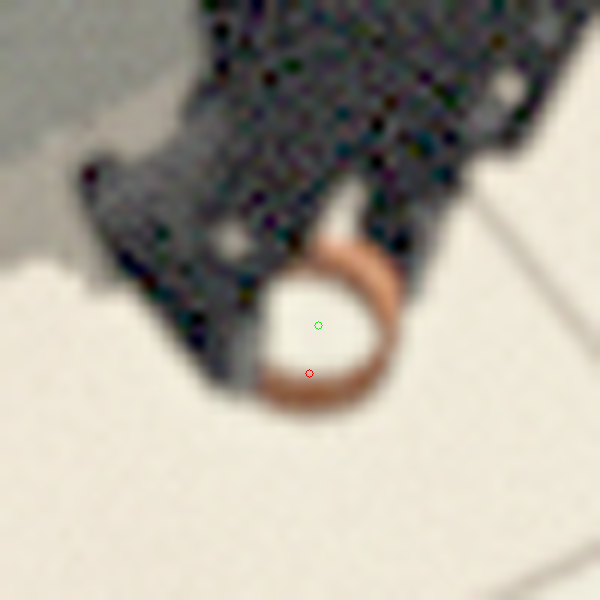

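Ring held level. Carry to the narrow bay.

>>> drive_tool:
  deltas:
    - {"slide":[0.73,-0.06,0],"delta_rot":[0,0,0],"hand":0.3}
    - {"slide":[0.74,-0.06,0],"delta_rot":[0,0,0],"hand":0.3}
    - {"slide":[0.74,-0.06,0],"delta_rot":[0,0,0],"hand":0.3}
    - {"slide":[0.74,-0.06,0],"delta_rot":[0,0,0],"hand":0.3}
    - {"slide":[0.74,-0.06,0],"delta_rot":[0,0,0],"hand":0.3}

```text
time_s: 19.85
eef_pos: [0.5703, -0.1258, 0.1516]
eef_rot: [-0.0, 0.686, 0.728, -0.0]
wrist_force: [0.7, -1.1, -1.2]
opening: 0.479
```

>>> drive_tool:
  deltas:
    - {"slide":[0.74,-0.06,0],"delta_rot":[0,0,0],"hand":0.3}
    - {"slide":[0.74,-0.06,0],"delta_rot":[0,0,0],"hand":0.3}
    - {"slide":[0.74,-0.06,0.1],"delta_rot":[0,0,0],"hand":0.3}
    - {"slide":[0.74,-0.06,0.2],"delta_rot":[0,0,0],"hand":0.3}
    - {"slide":[0.72,-0.06,0.2],"delta_rot":[0,0,0],"hand":0.3}

```text
time_s: 20.48
eef_pos: [0.5446, 0.0569, 0.1265]
eef_rot: [-0.0, 0.686, 0.728, -0.0]
wrist_force: [0.6, -0.0, -0.9]
opening: 0.483
```

```bash
python3 -c "
from look import *
look('b5',sz=70,fx=8)
plan([((.548,.0545,.04),93.3,5)],.3)
"
```

```text
t 20.52 p [0.5425 0.0609 0.1248] yaw 93.48 z [-0.004  0.003 -1.   ] F [-1.8  3.5 -1.4] open 0.479 q6 -0.17
b5 x0,y0 290 138 f 8
{"slide":[-0.028,0.022,0.339],"delta_rot":[-0.0002,-0.0002,0.0002],"hand":0.3},
{"slide":[-0.028,0.021,0.339],"delta_rot":[-0.0002,-0.0002,0.0002],"hand":0.3},
{"slide":[-0.027,0.021,0.339],"delta_rot":[-0.0002,-0.0002,0.0002],"hand":0.3},
{"slide":[-0.027,0.021,0.339],"delta_rot":[-0.0002,-0.0002,0.0002],"hand":0.3},
{"slide":[-0.027,0.021,0.339],"delta_rot":[-0.0002,-0.0002,0.0002],"hand":0.3},
-- 5
```

View pics/b5_z.png

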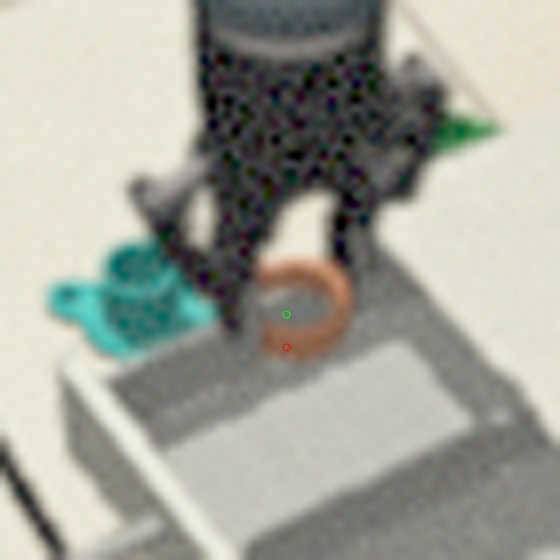

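>>> drive_tool:
  deltas:
    - {"slide":[-0.02,0.03,0.4],"delta_rot":[0,0,0],"hand":0.3}
    - {"slide":[-0.02,0.03,0.5],"delta_rot":[0,0,0],"hand":0.3}
    - {"slide":[0,0.02,0.45],"delta_rot":[0,0,0],"hand":0.3}
    - {"slide":[0,0,0.25],"delta_rot":[0,0,0],"hand":0.3}
    - {"slide":[0,0,0.08],"delta_rot":[0,0,0],"hand":0.3}

```text
time_s: 21.15
eef_pos: [0.5487, 0.0539, 0.0421]
eef_rot: [-0.001, 0.686, 0.728, -0.0]
wrist_force: [0.9, 0.3, 0.1]
opening: 0.485
```

>>> drive_tool:
  deltas:
    - {"slide":[0,0,0.02],"delta_rot":[0,0,0],"hand":0.3}
    - {"slide":[0,0,0],"delta_rot":[0,0,0],"hand":0.3}
    - {"slide":[0,0,0],"delta_rot":[0,0,0],"hand":0.3}
    - {"slide":[0,0,0],"delta_rot":[0,0,0],"hand":0.3}
    - {"slide":[0,0,0],"delta_rot":[0,0,0],"hand":0.3}

```text
time_s: 21.78
eef_pos: [0.5494, 0.0539, 0.042]
eef_rot: [0.0, 0.686, 0.728, 0.0]
wrist_force: [0.0, 0.8, -0.6]
opening: 0.479
```

```bash
python3 -c "
from look import *
look('b6',sz=70,fx=8)
"
```

```text
t 21.82 p [0.5494 0.0539 0.0419] yaw 93.37 z [ 0. -0. -1.] F [-0.  -0.  -0.5] open 0.48 q6 -0.18
b6 x0,y0 293 155 f 8
```

View pics/b6_z.png

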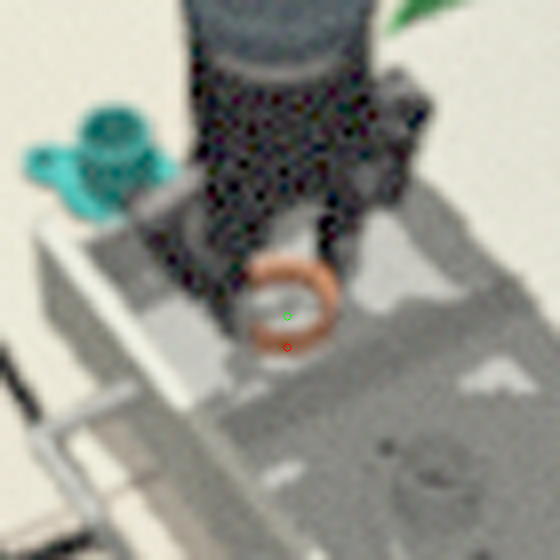

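Lower about 6 mm more to the floor, then check the force.

>>> drive_tool:
  deltas:
    - {"slide":[0,0,0.06],"delta_rot":[0,0,0],"hand":0.3}
    - {"slide":[0,0,0.04],"delta_rot":[0,0,0],"hand":0.3}
    - {"slide":[0,0,0.03],"delta_rot":[0,0,0],"hand":0.3}
    - {"slide":[0,0,0],"delta_rot":[0,0,0],"hand":0.3}
    - {"slide":[0,0,0],"delta_rot":[0,0,0],"hand":0.3}

```text
time_s: 22.45
eef_pos: [0.5493, 0.0539, 0.0353]
eef_rot: [-0.0, 0.686, 0.728, 0.0]
wrist_force: [0.7, -0.2, -0.0]
opening: 0.484
```

>>> drive_tool:
  deltas:
    - {"slide":[0,0,0.015],"delta_rot":[0,0,0],"hand":0.3}
    - {"slide":[0,0,0.015],"delta_rot":[0,0,0],"hand":0.3}
    - {"slide":[0,0,0],"delta_rot":[0,0,0],"hand":0.3}
    - {"slide":[0,0,0],"delta_rot":[0,0,0],"hand":0.3}
    - {"slide":[0,0,0],"delta_rot":[0,0,0],"hand":0.3}

```text
time_s: 23.08
eef_pos: [0.5499, 0.0539, 0.0345]
eef_rot: [0.0, 0.686, 0.728, 0.0]
wrist_force: [-1.6, 0.1, 5.5]
opening: 0.481
```

>>> drive_tool:
  deltas:
    - {"slide":[0,0,0],"delta_rot":[0,0,0],"hand":0.65}
    - {"slide":[0,0,0],"delta_rot":[0,0,0],"hand":0.65}
    - {"slide":[0,0,-0.4],"delta_rot":[0,0,0],"hand":0.65}
    - {"slide":[0,0,-0.9],"delta_rot":[0,0,0],"hand":0.6}
    - {"slide":[0,0,-1],"delta_rot":[0,0,0],"hand":0.45}

```text
time_s: 23.7
eef_pos: [0.5484, 0.0539, 0.149]
eef_rot: [-0.001, 0.686, 0.728, -0.001]
wrist_force: [1.1, 0.6, 0.4]
opening: 0.448
```

```bash
python3 -c "
from look import *
look('b7',sz=90,fx=6,ctr=[.55,.0,.055])
"
```

```text
t 23.75 p [0.553  0.0536 0.157 ] yaw 93.39 z [ 0.009 -0.001 -1.   ] F [ 4.4 -0.3  6.3] open 0.452 q6 -0.18
b7 x0,y0 291 152 f 6
```

View pics/b7_z.png

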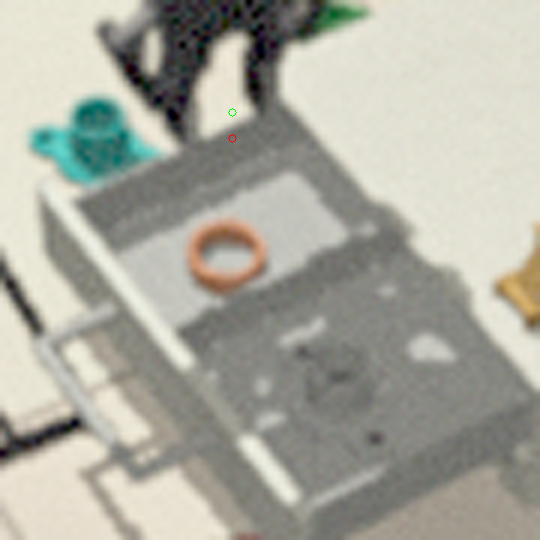

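```bash
python3 -c "
from look import *
plan([((.383,-.025,.15),93.3,5),((.383,-.025,.042),93.3,4)],0)
"
```

```text
{"slide":[-0.274,-0.698,0.022],"delta_rot":[0.0006,0.0001,0.0001],"hand":0},
{"slide":[-0.274,-0.698,0.023],"delta_rot":[0.0006,0.0001,0.0001],"hand":0},
{"slide":[-0.274,-0.697,0.024],"delta_rot":[0.0006,0.0001,0.0001],"hand":0},
{"slide":[-0.274,-0.697,0.026],"delta_rot":[0.0006,0.0001,0.0001],"hand":0},
{"slide":[-0.275,-0.697,0.027],"delta_rot":[0.0006,0.0001,0.0001],"hand":0},
-- 5
{"slide":[0.000,0.000,0.540],"delta_rot":[-0.0000,0.0000,0.0000],"hand":0},
{"slide":[0.000,0.000,0.540],"delta_rot":[-0.0000,0.0000,0.0000],"hand":0},
{"slide":[0.000,0.000,0.540],"delta_rot":[-0.0000,0.0000,0.0000],"hand":0},
{"slide":[0.000,0.000,0.540],"delta_rot":[-0.0000,0.0000,0.0000],"hand":0},
-- 4
```

>>> drive_tool:
  deltas:
    - {"slide":[-0.27,-0.7,0],"delta_rot":[0,0,0],"hand":0}
    - {"slide":[-0.27,-0.7,0],"delta_rot":[0,0,0],"hand":0}
    - {"slide":[-0.27,-0.7,0],"delta_rot":[0,0,0],"hand":0}
    - {"slide":[-0.27,-0.7,0],"delta_rot":[0,0,0],"hand":0}
    - {"slide":[-0.27,-0.65,0],"delta_rot":[0,0,0],"hand":0}

```text
time_s: 24.38
eef_pos: [0.3799, -0.0239, 0.1485]
eef_rot: [0.0, 0.686, 0.728, -0.0]
wrist_force: [-0.1, -0.6, 0.2]
opening: -0.003
```

>>> drive_tool:
  deltas:
    - {"slide":[0,0,0.3],"delta_rot":[0,0,0],"hand":0}
    - {"slide":[0,0,0.6],"delta_rot":[0,0,0],"hand":0}
    - {"slide":[0,0,0.7],"delta_rot":[0,0,0],"hand":0}
    - {"slide":[0,0,0.4],"delta_rot":[0,0,0],"hand":0}
    - {"slide":[0,0,0.2],"delta_rot":[0,0,0],"hand":0}

```text
time_s: 25.0
eef_pos: [0.3802, -0.0233, 0.0376]
eef_rot: [-0.001, 0.686, 0.728, -0.0]
wrist_force: [0.5, 0.1, 0.2]
opening: 0.006
```

```bash
python3 -c "
from look import *
look('c1',sz=90,fx=6,ctr=[.47,.0,.055])
"
```

```text
t 25.05 p [ 0.38   -0.0233  0.0372] yaw 93.37 z [-0.002  0.001 -1.   ] F [-1.1  0.3 -0.2] open 0.007 q6 -0.43
c1 x0,y0 269 161 f 6
```

View pics/c1_z.png

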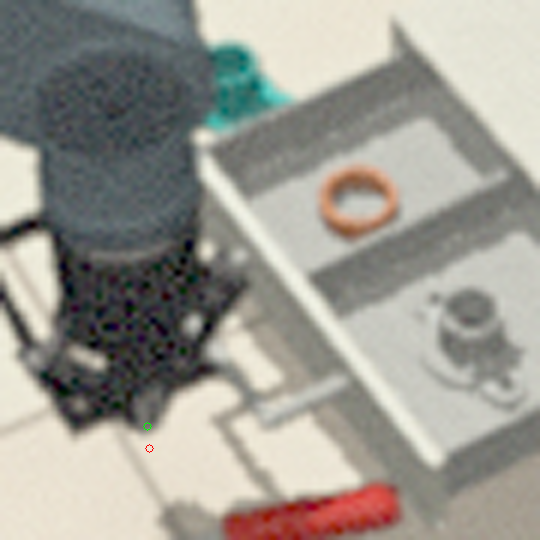

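>>> drive_tool:
  deltas:
    - {"slide":[0,0.3,0],"delta_rot":[0,0,0],"hand":0}
    - {"slide":[0,0.2,0],"delta_rot":[0,0,0],"hand":0}
    - {"slide":[0,0.2,0],"delta_rot":[0,0,0],"hand":0}
    - {"slide":[0,0.25,0],"delta_rot":[0,0,0],"hand":0}
    - {"slide":[0,0.3,0],"delta_rot":[0,0,0],"hand":0}

```text
time_s: 25.68
eef_pos: [0.4443, -0.0198, 0.0389]
eef_rot: [-0.0, 0.686, 0.728, -0.0]
wrist_force: [-1.3, -0.7, 1.2]
opening: -0.0
```

>>> drive_tool:
  deltas:
    - {"slide":[0,0.35,0],"delta_rot":[0,0,0],"hand":0}
    - {"slide":[0,0.35,0],"delta_rot":[0,0,0],"hand":0}
    - {"slide":[0,0.35,0],"delta_rot":[0,0,0],"hand":0}
    - {"slide":[0,0.35,0],"delta_rot":[0,0,0],"hand":0}
    - {"slide":[0,0.2,0],"delta_rot":[0,0,0],"hand":0}

```text
time_s: 26.3
eef_pos: [0.5247, -0.0151, 0.0387]
eef_rot: [0.0, 0.686, 0.728, 0.0]
wrist_force: [-3.3, -1.5, 2.1]
opening: -0.002
```

```bash
python3 -c "
from look import *
look('c2',sz=90,fx=6,ctr=[.53,.0,.055])
"
```

```text
t 26.35 p [ 0.5256 -0.0153  0.039 ] yaw 93.37 z [ 0.002 -0.    -1.   ] F [-0.5 -0.9  0.6] open 0.001 q6 -0.31
c2 x0,y0 286 154 f 6
```

View pics/c2_z.png

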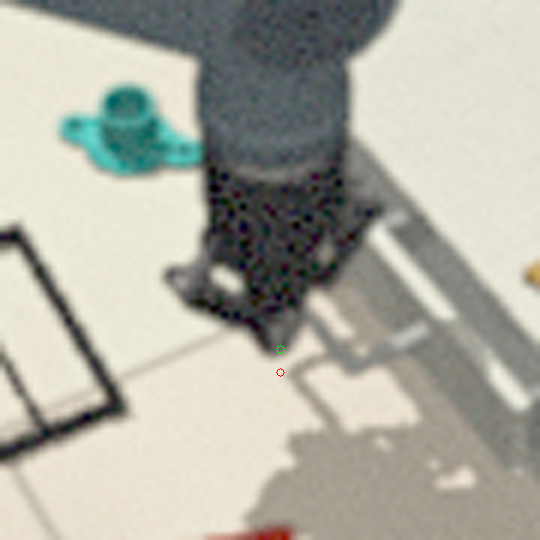

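Drawer nearly shut. Continue in small steps.

>>> drive_tool:
  deltas:
    - {"slide":[0,0.1,0],"delta_rot":[0,0,0],"hand":0}
    - {"slide":[0,0.1,0],"delta_rot":[0,0,0],"hand":0}
    - {"slide":[0,0.08,0],"delta_rot":[0,0,0],"hand":0}
    - {"slide":[0,0.06,0],"delta_rot":[0,0,0],"hand":0}
    - {"slide":[0,0.04,0],"delta_rot":[0,0,0],"hand":0}

```text
time_s: 26.98
eef_pos: [0.5422, -0.014, 0.0387]
eef_rot: [-0.0, 0.686, 0.728, -0.0]
wrist_force: [-1.6, 0.2, -1.2]
opening: -0.001
```

>>> drive_tool:
  deltas:
    - {"slide":[0,0.05,0],"delta_rot":[0,0,0],"hand":0}
    - {"slide":[0,0.04,0],"delta_rot":[0,0,0],"hand":0}
    - {"slide":[0,0.03,0],"delta_rot":[0,0,0],"hand":0}
    - {"slide":[0,0.03,0],"delta_rot":[0,0,0],"hand":0}
    - {"slide":[0,0,0],"delta_rot":[0,0,0],"hand":0}

```text
time_s: 27.6
eef_pos: [0.5462, -0.0138, 0.0385]
eef_rot: [-0.003, 0.686, 0.728, -0.003]
wrist_force: [-17.1, -1.8, 11.0]
opening: -0.001
```

>>> drive_tool:
  deltas:
    - {"slide":[0,0.02,0],"delta_rot":[0,0,0],"hand":0}
    - {"slide":[0,0,0],"delta_rot":[0,0,0],"hand":0}
    - {"slide":[0,-0.2,0],"delta_rot":[0,0,0],"hand":0}
    - {"slide":[0,-0.4,-0.2],"delta_rot":[0,0,0],"hand":0}
    - {"slide":[0,-0.4,-0.6],"delta_rot":[0,0,0],"hand":0}

```text
time_s: 28.22
eef_pos: [0.4998, -0.0165, 0.0782]
eef_rot: [-0.001, 0.686, 0.728, -0.0]
wrist_force: [0.2, 0.2, -0.3]
opening: -0.006
```

>>> drive_tool:
  deltas:
    - {"slide":[0,0,-1],"delta_rot":[0,0,0],"hand":0}
    - {"slide":[0,-0.5,-1],"delta_rot":[0,0,0],"hand":0}
    - {"slide":[0,-0.5,-0.6],"delta_rot":[0,0,0],"hand":0}
    - {"slide":[0,-0.5,0],"delta_rot":[0,0,0],"hand":0}
    - {"slide":[0,0,0],"delta_rot":[0,0,0],"hand":0}

```text
time_s: 28.85
eef_pos: [0.426, -0.0211, 0.2096]
eef_rot: [0.001, 0.686, 0.727, 0.001]
wrist_force: [0.3, -0.3, -0.1]
opening: -0.003
```

```bash
python3 -c "
from look import *
look('d1',sz=100,fx=7,ctr=[.66,-.05,.1],g=.7)
c=shot('top','d1t'); cv2.imwrite('pics/d1t_z.png',cv2.resize(c['frame'][80:230,270:400,::-1],None,fx=4,fy=4,interpolation=cv2.INTER_CUBIC))
"
```

```text
t 28.9 p [ 0.4266 -0.0212  0.2094] yaw 93.34 z [ 0.003 -0.001 -1.   ] F [ 0.2 -0.6  0.1] open 0.003 q6 -0.39
d1 x0,y0 324 135 f 7
```

View pics/d1_z.png

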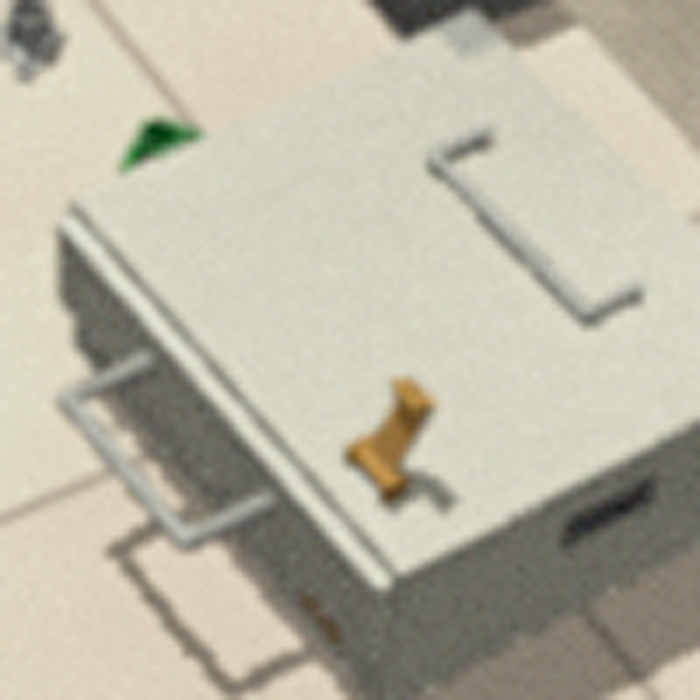

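View pics/d1t_z.png

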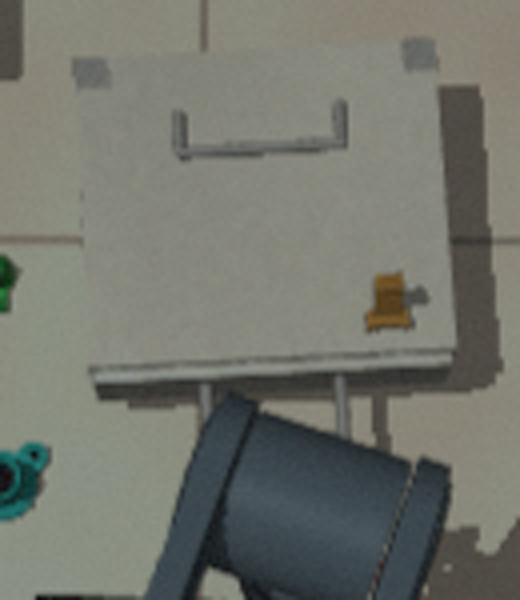

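```bash
python3 -c "
from look import *
t=load('d1t');s=load('d1')
print('bar',onz(t,[(270+180/4,80+155/4),(270+345/4,80+145/4)],.14))
print('barS',onz(s,[(324+435/7,135+160/7),(324+590/7,135+315/7)],.14))
h=np.array([.6459,-.0932,.118]);a=np.radians(3.3);ex=np.array([np.cos(a),np.sin(a),0]);ez=np.array([0,0,1])
for th in(1.75,1.9,2.05):
    tip=h+.044*(-np.cos(th)*ex+np.sin(th)*ez); print(th,tip,'S',((proj(s,[h,tip])-[324,135]+.5)*7).round().tolist(),'T',((proj(t,[h,tip])-[270,80]+.5)*4).round().tolist())
plan([((.705,-.088,.209),93.3,7)],0)
"
```

```text
bar [[ 0.76258821  0.05858494  0.14      ]
 [ 0.77058609 -0.06179773  0.14      ]]
barS [[ 0.76066691  0.04055502  0.14      ]
 [ 0.7692995  -0.07605123  0.14      ]]
1.75 [ 0.65372982 -0.09274854  0.16129538] S [[380.0, 477.0], [402.0, 407.0]] T [[389.0, 321.0], [393.0, 293.0]]
1.9 [ 0.66010115 -0.09238117  0.1596372 ] S [[380.0, 477.0], [413.0, 404.0]] T [[389.0, 321.0], [392.0, 285.0]]
2.05 [ 0.66615356 -0.09203219  0.15704394] S [[380.0, 477.0], [424.0, 402.0]] T [[389.0, 321.0], [391.0, 278.0]]
{"slide":[-0.237,0.782,0.002],"delta_rot":[0.0001,0.0000,0.0000],"hand":0},
{"slide":[-0.237,0.782,0.002],"delta_rot":[0.0001,0.0000,0.0000],"hand":0},
{"slide":[-0.237,0.782,0.001],"delta_rot":[0.0001,0.0000,0.0000],"hand":0},
{"slide":[-0.237,0.782,0.001],"delta_rot":[0.0001,0.0000,0.0000],"hand":0},
{"slide":[-0.237,0.782,0.001],"delta_rot":[0.0001,0.0000,0.0000],"hand":0},
{"slide":[-0.237,0.782,0.001],"delta_rot":[0.0001,0.0000,0.0000],"hand":0},
{"slide":[-0.236,0.782,0.001],"delta_rot":[0.0001,0.0000,0.0000],"hand":0},
-- 7
```

>>> drive_tool:
  deltas:
    - {"slide":[-0.24,0.78,0],"delta_rot":[0,0,0],"hand":0}
    - {"slide":[-0.24,0.78,0],"delta_rot":[0,0,0],"hand":0}
    - {"slide":[-0.24,0.78,0],"delta_rot":[0,0,0],"hand":0}
    - {"slide":[-0.24,0.78,0],"delta_rot":[0,0,0],"hand":0}
    - {"slide":[-0.24,0.78,0],"delta_rot":[0,0,0],"hand":0}

```text
time_s: 29.58
eef_pos: [0.6263, -0.0696, 0.2073]
eef_rot: [-0.0, 0.686, 0.728, -0.0]
wrist_force: [0.3, -0.3, -0.6]
opening: -0.001
```

>>> drive_tool:
  deltas:
    - {"slide":[-0.24,0.78,0],"delta_rot":[0,0,0],"hand":0}
    - {"slide":[-0.24,0.78,0],"delta_rot":[0,0,0],"hand":0}
    - {"slide":[0,0,0.3],"delta_rot":[0,0,0],"hand":0}
    - {"slide":[0,0,0.5],"delta_rot":[0,0,0],"hand":0}
    - {"slide":[0,0,0.2],"delta_rot":[0,0,0],"hand":0}

```text
time_s: 30.2
eef_pos: [0.7017, -0.0879, 0.1551]
eef_rot: [-0.002, 0.686, 0.728, -0.001]
wrist_force: [-0.7, 1.0, -0.1]
opening: -0.004
```

```bash
python3 -c "
from look import *
look('d2',sz=60,fx=10,ctr=[.66,-.09,.13],g=.6)
"
```

```text
t 30.25 p [ 0.7015 -0.0879  0.1546] yaw 93.39 z [-0.005  0.002 -1.   ] F [ 0.2 -0.3 -1.7] open 0.0 q6 -0.35
d2 x0,y0 351 161 f 10
```

View pics/d2_z.png

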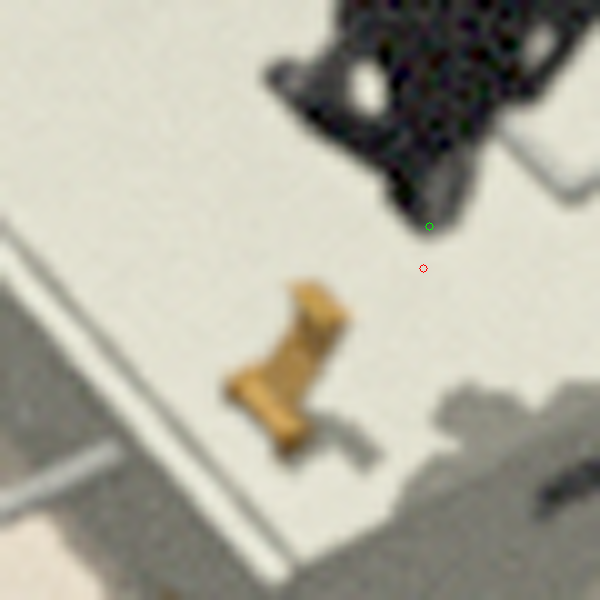

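>>> drive_tool:
  deltas:
    - {"slide":[0,0,0.4],"delta_rot":[0,0,0],"hand":0}
    - {"slide":[0,0,0.32],"delta_rot":[0,0,0],"hand":0}
    - {"slide":[0.0,-0.25,0],"delta_rot":[0,0,0],"hand":0}
    - {"slide":[0,-0.25,0],"delta_rot":[0,0,0],"hand":0}
    - {"slide":[0,-0.2,0],"delta_rot":[0,0,0],"hand":0}

```text
time_s: 30.88
eef_pos: [0.6685, -0.091, 0.1235]
eef_rot: [0.001, 0.686, 0.728, 0.0]
wrist_force: [1.1, 0.3, 1.2]
opening: 0.006
```

>>> drive_tool:
  deltas:
    - {"slide":[0,-0.2,0],"delta_rot":[0,0,0],"hand":0}
    - {"slide":[0,-0.2,0],"delta_rot":[0,0,0],"hand":0}
    - {"slide":[0,-0.2,0],"delta_rot":[0,0,0],"hand":0}
    - {"slide":[0,-0.1,0],"delta_rot":[0,0,0],"hand":0}
    - {"slide":[0,0,0],"delta_rot":[0,0,0],"hand":0}

```text
time_s: 31.5
eef_pos: [0.6331, -0.0929, 0.1227]
eef_rot: [-0.0, 0.686, 0.728, -0.0]
wrist_force: [0.3, -0.3, -0.5]
opening: -0.003
```

```bash
python3 -c "
from look import *
look('d3',sz=60,fx=10,ctr=[.65,-.09,.13],g=.6)
"
```

```text
t 31.55 p [ 0.6334 -0.0929  0.1228] yaw 93.37 z [-0.  0. -1.] F [0.3 0.5 0.1] open 0.004 q6 -0.39
d3 x0,y0 348 163 f 10
```

View pics/d3_z.png

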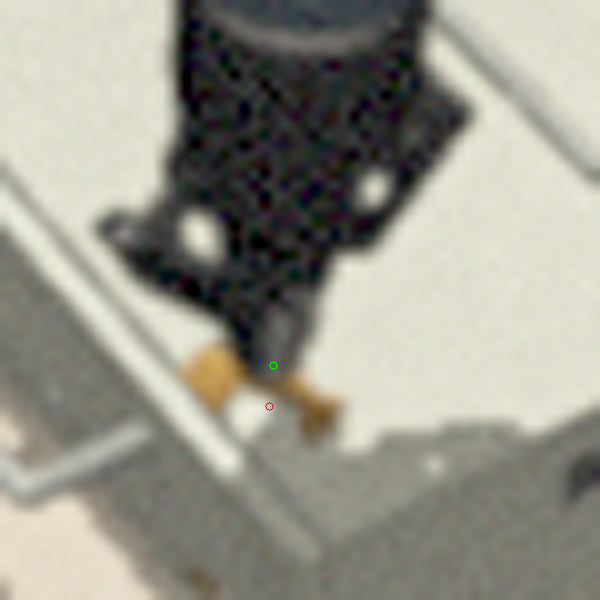

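>>> drive_tool:
  deltas:
    - {"slide":[0,0,-0.5],"delta_rot":[0,0,0],"hand":0}
    - {"slide":[0,-0.38,-0.1],"delta_rot":[0,0,0],"hand":0}
    - {"slide":[0,0,0.3],"delta_rot":[0,0,0],"hand":0}
    - {"slide":[0,0,0.3],"delta_rot":[0,0,0],"hand":0}
    - {"slide":[0,0,0.15],"delta_rot":[0,0,0],"hand":0}

```text
time_s: 32.17
eef_pos: [0.6052, -0.0944, 0.1112]
eef_rot: [-0.009, 0.686, 0.728, -0.008]
wrist_force: [-35.1, -5.3, 13.8]
opening: -0.004
```

>>> drive_tool:
  deltas:
    - {"slide":[0,0,0.08],"delta_rot":[0,0,0],"hand":0}
    - {"slide":[0,0,0.06],"delta_rot":[0,0,0],"hand":0}
    - {"slide":[0,0,0.04],"delta_rot":[0,0,0],"hand":0}
    - {"slide":[0,0,0],"delta_rot":[0,0,0],"hand":0}
    - {"slide":[0,0,0],"delta_rot":[0,0,0],"hand":0}

```text
time_s: 32.8
eef_pos: [0.6151, -0.0939, 0.1064]
eef_rot: [0.0, 0.686, 0.728, 0.0]
wrist_force: [0.4, -0.3, -0.3]
opening: 0.002
```

```bash
python3 -c "
from look import *
look('d4',sz=60,fx=10,ctr=[.65,-.09,.13],g=.6)
"
```

```text
t 32.85 p [ 0.615  -0.0939  0.1065] yaw 93.39 z [ 0.001 -0.    -1.   ] F [ 0.4 -1.1  0.5] open 0.003 q6 -0.4
d4 x0,y0 348 163 f 10
```

View pics/d4_z.png

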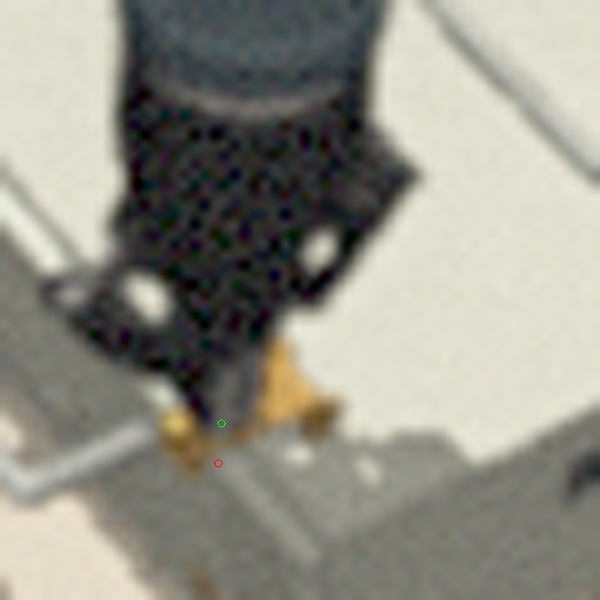

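>>> drive_tool:
  deltas:
    - {"slide":[0,0,0.04],"delta_rot":[0,0,0],"hand":0}
    - {"slide":[0,0,0.03],"delta_rot":[0,0,0],"hand":0}
    - {"slide":[0,0,0.02],"delta_rot":[0,0,0],"hand":0}
    - {"slide":[0,0,0],"delta_rot":[0,0,0],"hand":0}
    - {"slide":[0,0,0],"delta_rot":[0,0,0],"hand":0}

```text
time_s: 33.48
eef_pos: [0.6146, -0.094, 0.1018]
eef_rot: [-0.0, 0.686, 0.728, 0.0]
wrist_force: [0.2, 0.4, -0.3]
opening: -0.003
```

>>> drive_tool:
  deltas:
    - {"slide":[0,0,0.03],"delta_rot":[0,0,0],"hand":0}
    - {"slide":[0,0,0.02],"delta_rot":[0,0,0],"hand":0}
    - {"slide":[0,0,0.02],"delta_rot":[0,0,0],"hand":0}
    - {"slide":[0,0,0],"delta_rot":[0,0,0],"hand":0}
    - {"slide":[0,0,0],"delta_rot":[0,0,0],"hand":0}

```text
time_s: 34.1
eef_pos: [0.6148, -0.0941, 0.1003]
eef_rot: [0.0, 0.686, 0.728, -0.0]
wrist_force: [-5.8, 0.9, 12.5]
opening: 0.0
```

```bash
python3 -c "
from look import *
look('d5',sz=60,fx=10,ctr=[.65,-.09,.13],g=.6)
"
```

```text
t 34.15 p [ 0.6148 -0.0941  0.1003] yaw 93.39 z [ 0. -0. -1.] F [-5.7  1.8 11.6] open 0.003 q6 -0.4
d5 x0,y0 348 163 f 10
```

View pics/d5_z.png

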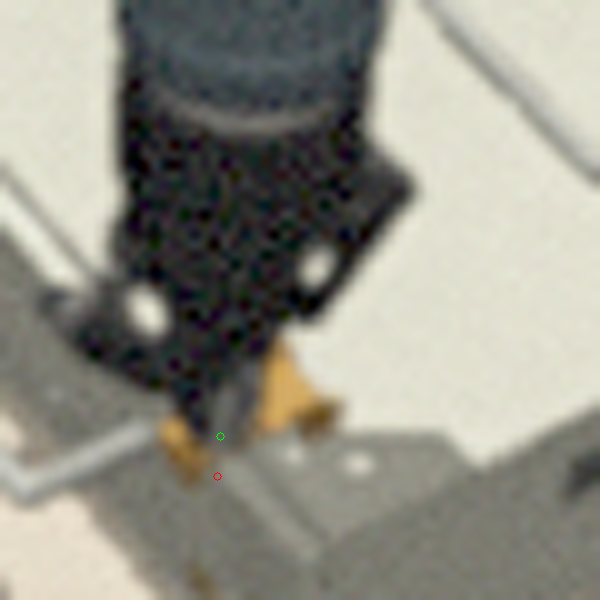

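>>> drive_tool:
  deltas:
    - {"slide":[0,0,0.02],"delta_rot":[0,0,0],"hand":0}
    - {"slide":[0,0,0],"delta_rot":[0,0,0],"hand":0}
    - {"slide":[0,0,-0.4],"delta_rot":[0,0,0],"hand":0}
    - {"slide":[0,0,-0.8],"delta_rot":[0,0,0],"hand":0}
    - {"slide":[0,0,-1],"delta_rot":[0,0,0],"hand":0}

```text
time_s: 34.78
eef_pos: [0.614, -0.0938, 0.2078]
eef_rot: [-0.001, 0.686, 0.728, -0.0]
wrist_force: [0.9, -1.1, -0.5]
opening: -0.001
```

>>> drive_tool:
  deltas:
    - {"slide":[0,-0.9,0],"delta_rot":[0,0,0],"hand":0}
    - {"slide":[0,-0.9,0],"delta_rot":[0,0,0],"hand":0}
    - {"slide":[0,-0.9,0],"delta_rot":[0,0,0],"hand":0}
    - {"slide":[0,-0.9,0],"delta_rot":[0,0,0],"hand":0}
    - {"slide":[0,0,0],"delta_rot":[0,0,0],"hand":0}

```text
time_s: 35.4
eef_pos: [0.4329, -0.1044, 0.2076]
eef_rot: [0.0, 0.686, 0.727, -0.0]
wrist_force: [0.5, 0.2, 0.3]
opening: 0.002
```

```bash
python3 -c "
from look import *
look('d6',sz=100,fx=7,ctr=[.66,-.05,.1],g=.7)
s=load('d6');h=np.array([.6459,-.0932,.118]);a=np.radians(3.3);ex=np.array([np.cos(a),np.sin(a),0]);ez=np.array([0,0,1])
for th in(0,.15,.3):print(th,((proj(s,[h,h+.044*(-np.cos(th)*ex+np.sin(th)*ez)])-[324,135]+.5)*7).round().tolist())
c=shot('top','d6t'); cv2.imwrite('pics/d6t_z.png',cv2.resize(c['frame'][80:230,270:400,::-1],None,fx=4,fy=4,interpolation=cv2.INTER_CUBIC))
"
```

```text
t 35.45 p [ 0.4346 -0.1048  0.2081] yaw 93.31 z [ 0.002 -0.001 -1.   ] F [ 0.5 -0.5  0.4] open 0.001 q6 -0.56
d6 x0,y0 324 135 f 7
0 [[380.0, 477.0], [299.0, 518.0]]
0.15 [[380.0, 477.0], [301.0, 508.0]]
0.3 [[380.0, 477.0], [304.0, 498.0]]
```

View pics/d6_z.png

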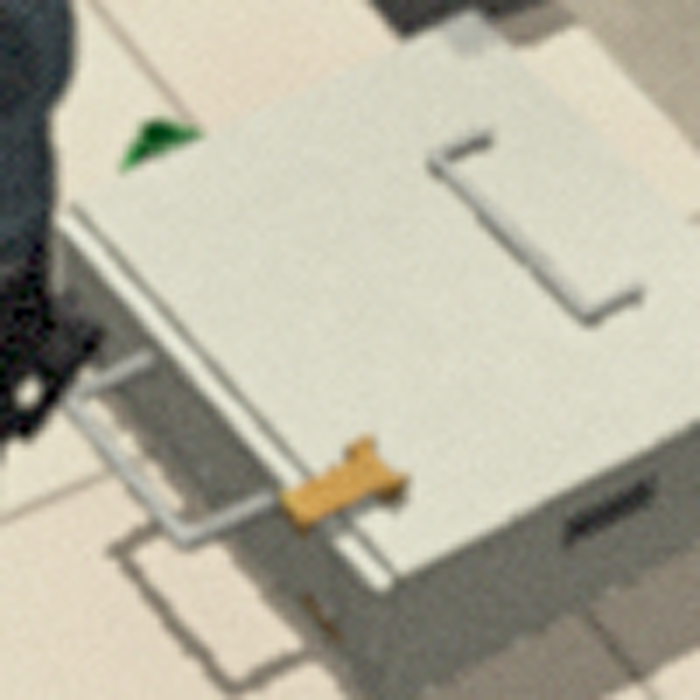

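View pics/d6t_z.png

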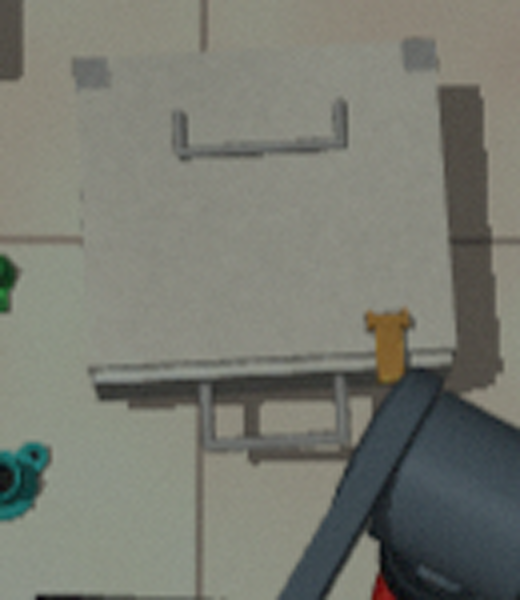

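```bash
python3 -c "
from look import *
c=load('d6t'); Z=lambda p:np.array(p)/4+[270,80]-.375
a=np.radians(3.3);ex=np.array([np.cos(a),np.sin(a),0])
B=onz(c,Z([(208,445),(345,440)]),.08);F=onz(c,Z([(90,368),(456,349)]),.11)
print(B,F,(F.mean(0)-B.mean(0))@ex)
im=c['frame'];cv2.imwrite('pics/end.png',im[:,:,::-1])
for n in('top0','d6t'): pass
"
```

```text
[[ 0.56022116  0.03851233  0.08      ]
 [ 0.56451479 -0.06291572  0.08      ]] [[ 0.61095654  0.12478926  0.11      ]
 [ 0.62644026 -0.14272418  0.11      ]] 0.056423191943944045
```

View pics/end.png

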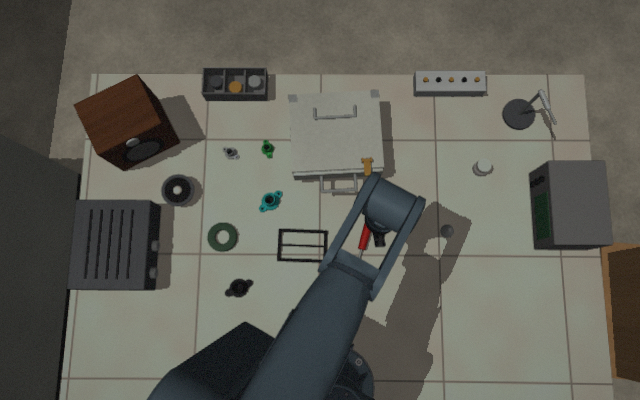

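View pics/d6.png

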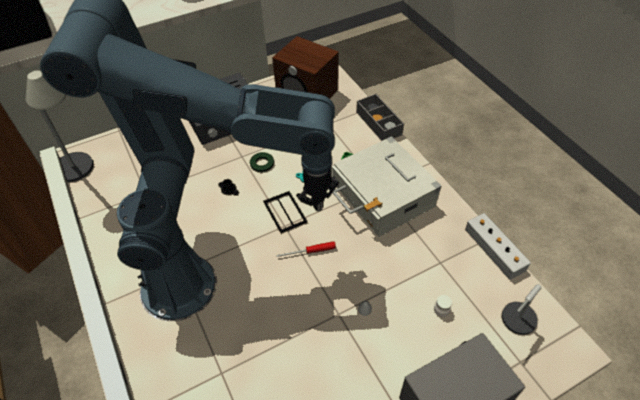

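```bash
python3 -c "
from bench import ctrl
print(ctrl.hand_in())"
```

```text
the job is handed in; nothing more can be done
None
```

I finished the job in the order asked and handed it in at about 35.5 s of the 72 s allowed. I pulled the drawer fully open, placed the flange and the ring, pushed the drawer shut and swung the latch down.

**Last checks:**
- **Parts:** the last view before closing showed the chrome flange on its plate, neck up, in the wide compartment. The copper ring lay flat in the narrow one. I could not see them once the drawer was shut.
- **Drawer:** open, its panel measured 140 mm out. Shut, the handle bar measures 56.4 mm from the shell front, against 56 mm expected. It took a 17 N push against the stop.
- **Latch:** it took about 12 N against its stop, and its direction in the side picture matches fully down (angle about 0).
- **Surroundings:** the other parts look to be where they were, and the arm stood clear of everything.

**What failed or disagreed:**
- **Height offset:** the fingertips sit about 18–20 mm higher than the reported TCP. My first grip on the drawer handle therefore closed on top of the bar with about 7 N. After that I set heights from the pictures and from contact forces.
- **Force peaks:** the readings at the ends of calls reached about 40 N sideways and 66 N vertically at the drawer's open stop, and 35 N while pressing the latch. All came through the fingers and stayed under the 120 N wrist limit. Forces between readings were not seen.

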